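# Load the rinse dish and tip the blue fittings into it

### The arm

A 7-joint arm with a two-finger parallel gripper is mounted at the origin on the work surface. World frame = base frame: x ahead of the robot, y to its left, z up, the work surface at z = 0. Lengths are in m, angles in rad, forces in N, time in s.
With the tool pointing down it reaches from about 0.4 to 0.875 m from the base axis. Payload 6.5 kg.
Tool frame: the origin (TCP) lies at the very end of the fingers, on their centre line; the grasp point (between the pads) lies 19 mm behind it (manip.grip_depth is the distance from the TCP to the grasp point, in m); y points along the fingers, z is the direction in which the jaws open and shut, and the axes are right-handed (so a half turn about y gives the same grasp; the last joint's range is limited). The gripper opens to 88 mm and grips with 3 to 60 N. Pads are 18 mm wide; open, the fingers measure 123 mm over their backs; the gripper's body (75 mm by 187 mm) begins 45 mm behind the grasp point.
Start: joints at [1.164, 0.536, -0.004, 1.538, 0.003, 1.067, -0.071], TCP at [0.217, -0.613, 0.239] pointing down, gripper open.
Joint ranges: [-2.7, 2.7], [-0.37, 2.16], [-1.27, 1.26], [0.24, 2.4], [-1.31, 4.45], [0.19, 1.91], [-2.76, 2.76]. Speed limits (rad/s): [2.39, 2.39, 3.14, 3.14, 3.14, 3.14, 3.14].

### API

Orientations are given as a rotation vector (axis times angle).
In Python, from plant import telemetry, cams, close_job, manip gives the robot as it stands.
- The arm moves only by the tool send_rows, never from a script. Its argument "targets" is one flat list of numbers, 6 for each row, row after row: the shift along the tool's x, y, z normalised to -1 to 1, where 1 is 100 mm, then the turn, a rotation vector about the tool's x, y, z normalised to -1 to 1, where 1 is 0.5 rad. A call has 1 to 5 rows; each row is the pose to reach, as a shift and turn from the pose commanded when the call began, along the tool's axes at that moment; what a row does not reach only later rows make up. A row lasts 1/8 s, in which the tool goes at most 62.5 mm and 10.7 degrees, less where a joint would pass 70% of its speed; a pose out of reach is approached as far as the arm can. A call with a number of a shift or a turn outside -1 to 1 is refused whole. A call with a gripper value outside its range is refused whole. "grip" is the closure, from 0 (fully open) to 1 (shut), set as the call begins (left out, the last holds). The fingers move at their own pace and stop on an object; "newtons" is the grip in N (left out, the last holds). Time passes only in rows, so rows that repeat a pose let the fingers close. It gives the time, the measured TCP pose, the force and the opening at its end, in the units of the state.
- telemetry.observe(): the state, without advancing time (a new reading comes with each control period).
- cams.grab_frame(name): name is "scene" or "top" or "wrist"; returns a dict with "color" (400x640x3 uint8, red, green, blue), "vfov" (degrees; the focal length in pixels is half the picture's height over the tangent of half this angle, whatever the lens; pixels are square), "cx", "cy" (the principal point, pixels), "extrinsics" (4x4, takes a point from camera to world coordinates). Camera axes: x right, y up, looking along -z (the intrinsics and any distortion apply to the point x, -y, -z); pixel columns grow to the right and rows downward; lengths in m; the calibration is good to about 2 mm. A picture is of the moment at which its call begins. There is no depth.
- close_job(): hands the job in, once; it reports no verdict.
The state is a dict: "clock": time; "joint_positions": joint angles; "joint_velocities": joint speeds; "tau": joint torques, N m; "tcp_pos": TCP position; "tool_rot": TCP orientation; "contact_force": force on the tool from outside, world axes, zero at the start; "ft_torque": the same for the moment, N m; "gripper_width": opening from 0.0 (shut) to 1.0 (fully open).
Only numpy, scipy, OpenCV 4.12 (cv2) and the standard library are available. Lean on these libraries where they do the work, as an engineer would, in place of code of your own. Each camera call takes 0.05 s, during which the arm holds its last target.

### The job

Clamp the empty steel dish squarely, flat and centred on the shaker: press the orange sprung jaw back with the dish and lower it in behind the low fixed bar, with the black lug on the bar's side. Then take the white fittings tray by its fin and tip it over the dish towards the blue compartment's open corner, so that all the blue fittings fall into the dish and every other fitting stays in its own compartment. Finally set the tray back down level in the middle of its blue mat, leaving the dish clamped and the bottle, jar and wrench where they are.

Things in the scene. Friction and masses are not known exactly. Their poses are not given: they have to be found in the camera images.
- bed (a point): Shaker (cream box 210 x 200 mm, aluminium platform 56 mm above the bench), fixed. Point on the platform top at the centre of the clamping place: a seated dish has its centre over it. Its x axis runs from the fixed bar to the orange jaw, z up; x reaches from -102 to +108 mm of the box. Jaw face at x = +40 mm when shut, 80 mm wide, 34 mm tall above the platform
- bar (a point): middle of the top of the low dark fixed bar's inner face, at x = -52 mm of the bed. The bar is 12 mm tall above the platform, 10 mm thick, 100 mm wide, along the bed's y. The dish's lug side goes against it
- jaw (a joint): orange sprung jaw, m: 0 = shut, grows as it is pressed back along the bed's +x, stop at 0.030. Its spring (3 N when shut, plus 120 N/m) shuts it at once when let go. It reads 0.012 with the dish clamped
- dish_lug (a point): Loose steel rinse dish, 104 mm (its x) by 96 mm (its y), walls 3 mm thick, 26 mm tall, floor 3 mm, about 0.2 kg. On its -x wall stands a black grip lug, 12 mm thick along x, 40 mm wide along y, its outer face flush with the wall, top 54 mm above the dish's underside. Point in the middle of the lug, 42 mm above the underside, 46 mm to -x from the dish's centre
- dish_mid (a point): centre of the dish's inner floor, 3 mm above its underside; same axes as the lug. The inside is 98 x 90 mm
- organiser_grip (a point): White fittings tray, 116 x 116 mm, 28 mm tall, floor 3 mm, about 0.25 kg, loose on its mat, divided by a cross along its x and y axes into four. In its middle a dark upright grip fin, 12 mm thick along x, 50 mm long along y, from 28 to 74 mm above the underside. Point in the fin, 56 mm above the underside. Blue fittings lie in the +x+y compartment, red +x-y, yellow -x-y, black -x+y
- blue_spout (a point): outer corner of the blue compartment, on the tray's floor, 58 mm to +x and +y from its middle, 53 mm below organiser_grip. Each compartment is open at its outer corner (outer walls end 30 mm before it). Fittings start to slide at about 16 degrees; at 45 degrees towards a corner that compartment empties in about a second and walls hold the others
- mat: blue rubber mat, 160 x 160 x 3 mm, fixed to the bench; origin at the centre of its underside. The tray starts on it and belongs there
- blue1_c (a point): blue capillary fitting, 13 mm across, 14 mm tall with a narrower tip, 12 g; its centre
- blue2_c (a point): blue capillary fitting, 13 mm across, 14 mm tall with a narrower tip, 12 g; its centre
- blue3_c (a point): blue capillary fitting, 13 mm across, 14 mm tall with a narrower tip, 12 g; its centre
- red1_c (a point): red capillary fitting, 13 mm across, 14 mm tall with a narrower tip, 12 g; its centre
- red2_c (a point): red capillary fitting, 13 mm across, 14 mm tall with a narrower tip, 12 g; its centre
- yellow1_c (a point): yellow capillary fitting, 13 mm across, 14 mm tall with a narrower tip, 12 g; its centre
- yellow2_c (a point): yellow capillary fitting, 13 mm across, 14 mm tall with a narrower tip, 12 g; its centre
- black1_c (a point): black capillary fitting, 13 mm across, 14 mm tall with a narrower tip, 12 g; its centre
- black2_c (a point): black capillary fitting, 13 mm across, 14 mm tall with a narrower tip, 12 g; its centre
- reagent: amber bottle, bystander; 68 mm across, 150 mm tall; origin under its centre
- spanner: wrench lying on the bench, bystander; 140 mm
- jar: small glass jar with a blue lid, bystander; 44 mm across, 55 mm tall; origin under its centre
Not all that is in view belongs to the job. Of the things that look like the mat, take the one that is farthest to the robot's right at the start.

How it is judged:
By the outcome, as a careful person would: the job done as asked, in the order asked, and still so for the second after the job is handed in, with the robot touching nothing.
It also fails if it takes over 72 s, if anything falls off the work surface, if the arm or the gripper's body presses on something with over 40 N, if the wrist force passes 120 N, or if a joint passes its speed limit or range.

## Working session

There is one attempt and no reset: what is moved stays moved. The work goes in short steps, Python scripts to look and compute and a tool call to move; the robot and the scene stay as the last step left them, time stands still between calls to the robot, and variables do not carry over. Pictures are saved under pics/ and viewed, and the job is handed in when it is done.

Besides the shell and the picture viewer there is one more tool, called after "Call:" by a JSON object that holds its "fn" and its "kwargs". send_rows: Moves the arm, as the interface text tells. Its arguments: {"type":"object","properties":{"targets":{"type":"array","items":{"type":"number"}},"grip":{"type":"number"},"newtons":{"type":"number"}},"required":["targets"]}

```bash
ls; mkdir -p pics
python3 - <<'E'
from plant import telemetry,cams,manip
import cv2
print(telemetry.observe()); print(manip, getattr(manip,'grip_depth',None))
for n in ['scene','top','wrist']:
    f=cams.grab_frame(n); cv2.imwrite(f'pics/{n}0.png',f['color'][:,:,::-1]); print(n,f['vfov'],f['cx'],f['cy'],f['extrinsics'].tolist(),[k for k in f])
E
```

```text
pics
{'clock': 0.0, 'joint_positions': array([ 1.16379336,  0.53717269, -0.00444058,  1.53886156,  0.00259143,
        1.06732195, -0.07121766]), 'joint_velocities': array([-0.00045768, -0.00118194, -0.00093115,  0.00164757, -0.00025397,
        0.00086051, -0.00014824]), 'tau': array([-9.64440960e-05, -5.70972347e+01,  9.91313383e-01, -2.51600665e+01,
       -5.62219752e-02,  1.78801152e-02,  1.08017739e-04]), 'tcp_pos': array([ 0.21703728, -0.61203435,  0.23783935]), 'tool_rot': array([-0.35091841,  2.03834139, -2.03481216]), 'contact_force': array([-0.06949806, -0.64398399, -0.60869554]), 'ft_torque': array([0.02148095, 0.00706965, 0.01004716]), 'gripper_width': 1.000923118118405}
<Robot object at 0x7faa3a5efa10> 0.0187
scene 56.3583328307478 319.71302948268396 190.89619251317373 [[0.02314450692966517, -0.7765853403180685, 0.6295868018010322, 1.1250052368565489], [0.9997320281761741, 0.018262759967992453, -0.014224747347660025, -0.04935588028524332], [-0.0004512623803872156, 0.6297473150410576, 0.7767999199027011, 0.7422654843938911], [0.0, 0.0, 0.0, 1.0]] ['color', 'vfov', 'cx', 'cy', 'extrinsics']
top 45.024870762941816 316.55154308032894 201.29954274532776 [[0.003029314322099089, 0.98535055279061, -0.1705142556209805, 0.3955541059325717], [-0.9996606090146299, -0.0014280616829404893, -0.026012063054070413, -0.06140796097282665], [-0.025874505584399878, 0.17053518333490264, 0.9850118076478545, 1.0413552588920012], [0.0, 0.0, 0.0, 1.0]] ['color', 'vfov', 'cx', 'cy', 'extrinsics']
wrist 67.65931385751577 312.6184356250096 198.13528695441798 [[0.33506757454329605, 0.91008377492615, 0.24387956680673148, 0.27855150836742243], [-0.9421904811048456, 0.32436443116816116, 0.08405244260800622, -0.5913094652109516], [-0.0026110927003451423, -0.2579442544603802, 0.9661562729630162, 0.3841057175958672], [0.0, 0.0, 0.0, 1.0]] ['color', 'vfov', 'cx', 'cy', 'extrinsics']
```

View pics/scene0.png

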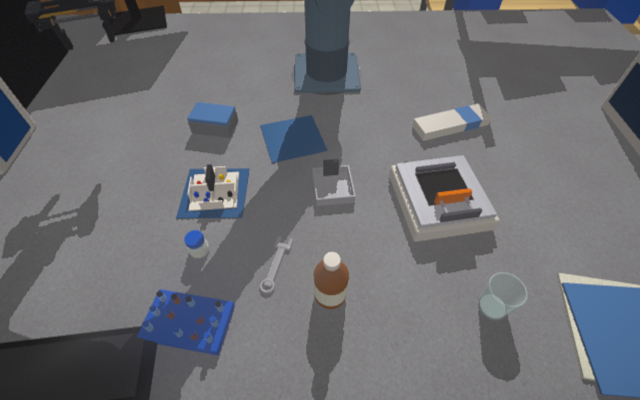

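View pics/top0.png

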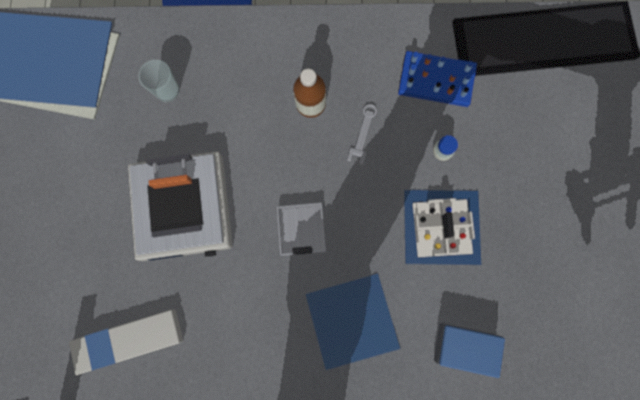

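View pics/wrist0.png

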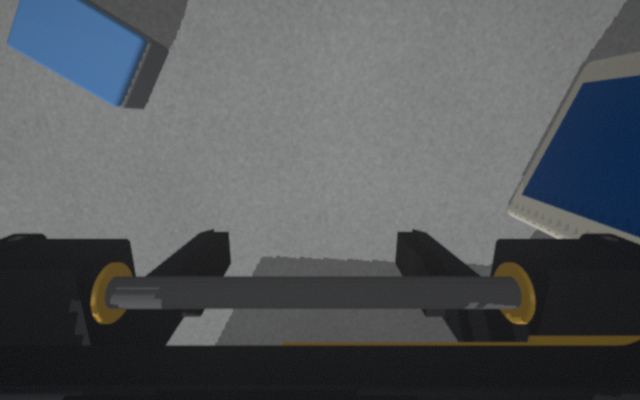

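```bash
cat > h.py <<'E'
import numpy as np, cv2
from scipy.spatial.transform import Rotation as R
from plant import telemetry,cams,manip
def grab(n,save=None):
    f=cams.grab_frame(n); f['bgr']=f['color'][:,:,::-1].copy()
    f['f']=200/np.tan(np.radians(f['vfov'])/2)
    if save: cv2.imwrite(f'pics/{save}.png',f['bgr'])
    return f
def plane(f,u,v,z):
    E=np.array(f['extrinsics']); d=E[:3,:3]@np.array([(u-f['cx'])/f['f'],-(v-f['cy'])/f['f'],-1]); o=E[:3,3]
    return o+d*(z-o[2])/d[2]
def proj(f,p):
    E=np.array(f['extrinsics']); c=E[:3,:3].T@(np.array(p)-E[:3,3])
    return np.array([f['cx']+f['f']*c[0]/-c[2], f['cy']-f['f']*c[1]/-c[2]])
def crop(f,x0,y0,x1,y1,k,name):
    cv2.imwrite(f'pics/{name}.png',cv2.resize(f['bgr'][y0:y1,x0:x1],None,fx=k,fy=k,interpolation=cv2.INTER_CUBIC))
def tool():
    s=telemetry.observe(); return s['tcp_pos'],R.from_rotvec(s['tool_rot']),s
E
python3 - <<'E'
from h import *
f=grab('top','top1'); crop(f,120,140,340,270,3.6,'t_a'); crop(f,390,120,490,270,4,'t_b')
g=grab('scene','scene1'); crop(g,380,140,510,240,6,'s_a'); crop(g,170,130,370,270,4,'s_b')
E
```

```text
(no output)
```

View pics/t_a.png

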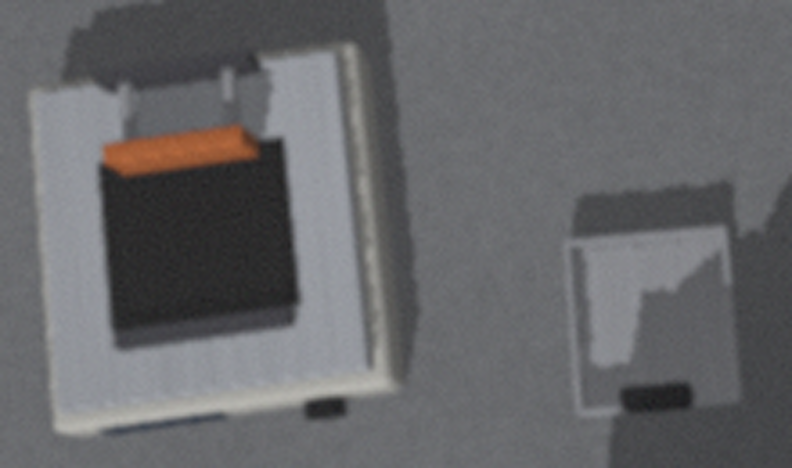

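View pics/t_b.png

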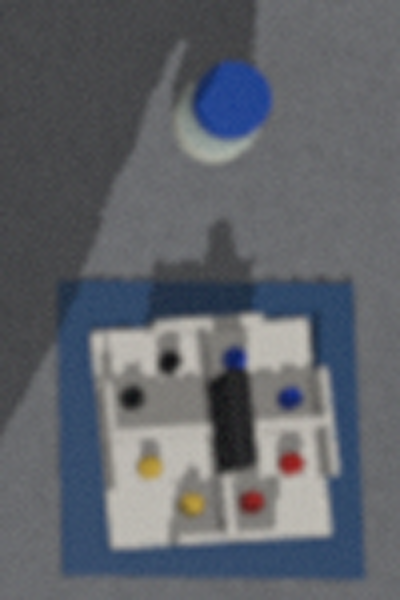

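View pics/s_a.png

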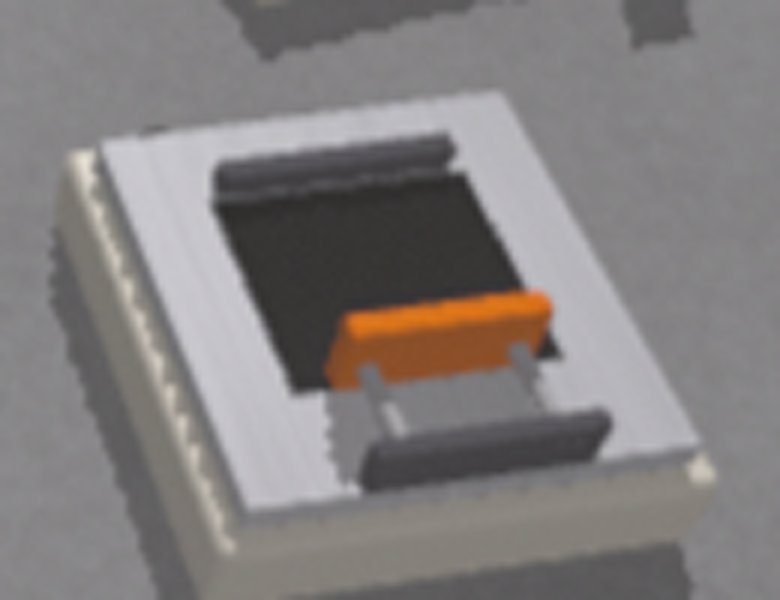

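View pics/s_b.png

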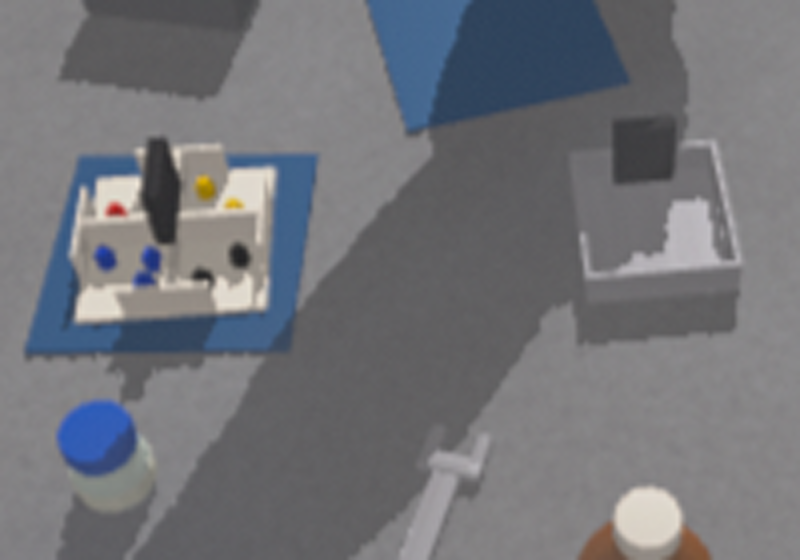

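Run:
```python
from h import *
f={'cx':0}
ft=grab('top'); fs=grab('scene')
# average 4 frames for noise
def avg(n,k=4):
    fr=[grab(n) for _ in range(k)]; g=fr[0]; g['bgr']=np.mean([x['bgr'].astype(float) for x in fr],0).astype(np.uint8); return g
ft=avg('top');fs=avg('scene')
import pickle; pickle.dump((ft,fs),open('f0.pkl','wb'))
crop(ft,120,145,240,265,6,'ta2'); crop(ft,265,190,340,265,8,'td2'); 
p,r,s=tool(); print(r.as_matrix())
for n,(u,v,z) in dict(dish=(302,228,.026),tray=(444,228,.03),shaker=(178,208,.056),mat=(443,228,.003),jar=(447,147,.055),bottle=(309,80,.15),tray74=(448,226,.074)).items(): print(n,plane(ft,u,v,z))
```

```text
[[-9.42482927e-01 -4.47198468e-05  3.34254291e-01]
 [-3.34254292e-01  1.35009570e-05 -9.42482927e-01]
 [ 3.76349393e-05 -9.99999999e-01 -2.76722222e-05]]
dish [ 0.51398483 -0.00394397  0.026     ]
tray [ 0.51352163 -0.30173745  0.03      ]
shaker [0.55237654 0.25337891 0.056     ]
mat [ 0.51667097 -0.30601825  0.003     ]
jar [ 0.6816934  -0.30919945  0.055     ]
bottle [ 0.79134058 -0.02232025  0.15      ]
tray74 [ 0.51241665 -0.2994102   0.074     ]
```

View pics/ta2.png

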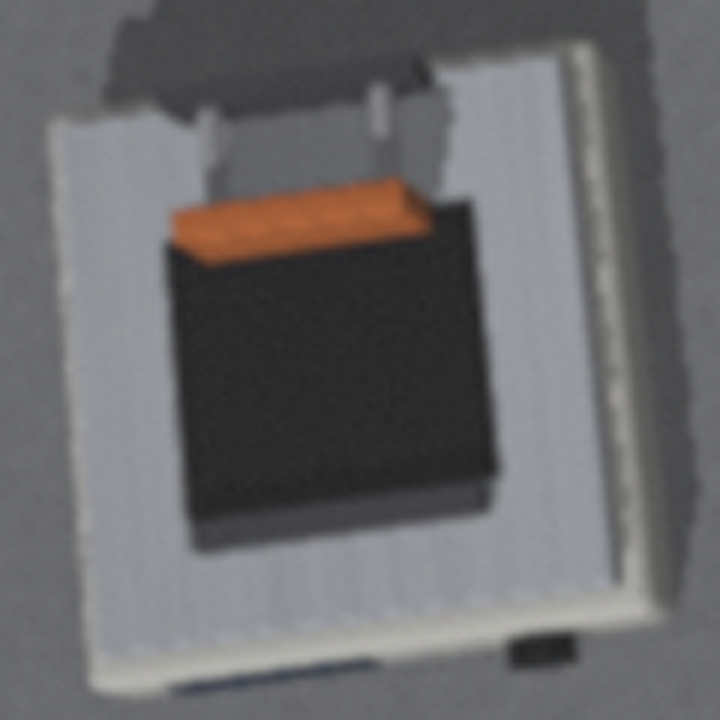

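View pics/td2.png

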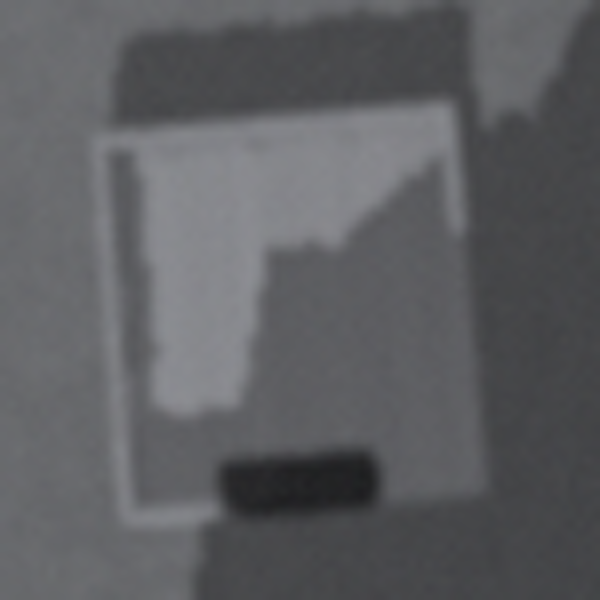

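```bash
cat > m1.py <<'E'
from h import *
import pickle
ft,fs=pickle.load(open('f0.pkl','rb'))
def A(x0,y0,k,u,v,z,f=ft): return plane(f,x0+(u+.5)/k-.5,y0+(v+.5)/k-.5,z)
def show(n,p): print(n,np.round(p*1000,1))
bl=A(120,145,6,193,520,.068);br=A(120,145,6,497,475,.068)
jl=A(120,145,6,210,265,.056);jr=A(120,145,6,432,232,.056)
def ang(a,b): d=b-a; return np.degrees(np.arctan2(d[1],d[0])),np.linalg.norm(d)*1000
show('barL',bl);show('barR',br);print(ang(br,bl));show('barmid',(bl+br)/2)
show('jawL',jl);show('jawR',jr);print(ang(jr,jl));show('jawmid',(jl+jr)/2);print(ang((bl+br)/2,(jl+jr)/2))
# scene: bar inner top edge? and jaw
cs=lambda u,v,z:A(380,140,6,u,v,z,fs)
sbl=cs(452,153,.068); sbr=cs(220,188,.068)
show('s bar inner top L',sbl);show('R',sbr);print(ang(sbr,sbl));show('mid',(sbl+sbr)/2)
# jaw front-top? 
a=cs(345,322,.09);b=cs(550,297,.09);show('s jaw top',(a+b)/2);print(ang(a,b))
# platform corners
for n,(u,v) in dict(nr=(100,140),nl=(505,92),fl=(700,450),fr=(240,518)).items(): show('s plat '+n,cs(u,v,.056))
for n,(u,v) in dict(fl=(50,120),fr=(560,55),nr=(615,585)).items(): show('t plat '+n,A(120,145,6,u,v,.056))
# dish
C={n:A(265,190,8,u,v,.026) for n,(u,v) in dict(fl=(94,132),fr=(457,98),nr=(490,490),nl=(125,518)).items()}
for n in C: show('dish '+n,C[n])
show('dish mid',sum(C.values())/4); print(ang(C['fr'],C['fl']),ang(C['nr'],C['nl']),ang(C['nl'],C['fl']),ang(C['nr'],C['fr']))
b=ft['bgr'].astype(int)
m=((b.max(2)<45)).astype(np.uint8); m2=np.zeros_like(m); m2[240:262,285:320]=m[240:262,285:320]
c=max(cv2.findContours(m2,0,1)[0],key=cv2.contourArea); rc=cv2.minAreaRect(c);print('lug',rc);show('lugtop',plane(ft,*rc[0],.054))
L=A(265,190,8,298,480,.054);show('lug eye',L)
E
python3 m1.py
```

```text
barL [502.4 301.1  68. ]
barR [517.8 197.5  68. ]
(np.float64(98.46362204096194), np.float64(104.71673141287663))
barmid [510.1 249.3  68. ]
jawL [593.4 305.1  56. ]
jawR [605.  227.4  56. ]
(np.float64(98.49629189583575), np.float64(78.6034493274761))
jawmid [599.2 266.2  56. ]
(np.float64(10.756768905752049), np.float64(91.46077263022552))
s bar inner top L [504.5 297.7  68. ]
R [521.5 199.   68. ]
(np.float64(99.77114177668409), np.float64(100.22668541840044))
mid [513.  248.4  68. ]
s jaw top [604.2 264.8  90. ]
(np.float64(97.2703657147923), np.float64(80.40749761410439))
s plat nr [482.6 158.1  56. ]
s plat nl [458.6 335.5  56. ]
s plat fl [646.7 358.7  56. ]
s plat fr [673.1 180.5  56. ]
t plat fl [645.8 365.4  56. ]
t plat fr [668.8 184.8  56. ]
t plat nr [481.4 158.4  56. ]
dish fl [561.1  51.4  26. ]
dish fr [570.2 -45.6  26. ]
dish nr [465.9 -54.3  26. ]
dish nl [458.4  41.5  26. ]
dish mid [513.9  -1.8  26. ]
(np.float64(95.34860309850792), np.float64(97.39488071201278)) (np.float64(94.44539339062487), np.float64(96.10572993361097)) (np.float64(5.526249598770314), np.float64(103.16623870131394)) (np.float64(4.811557229263296), np.float64(104.68528783786907))
lug ((302.54620361328125, 250.3692626953125), (5.581562519073486, 17.116792678833008), 82.87498474121094)
lugtop [464.8  -7.   54. ]
lug eye [466.4  -5.5  54. ]
```

```bash
cat > plan.py <<'E'
from h import *
def pose(az,tilt_dir=None,tilt=0):
    a=np.radians(az); z=np.array([np.cos(a),np.sin(a),0]); y=np.array([0,0,-1.]); x=np.cross(y,z)
    M=R.from_matrix(np.stack([x,y,z],1))
    if tilt: # tip tool so that object tips toward azimuth tilt_dir
        t=np.radians(tilt_dir); ax=np.array([-np.sin(t),np.cos(t),0]); M=R.from_rotvec(ax*np.radians(tilt))*M
    return M
def seq(wps,start=None):
    if start is None: p,r,_=tool()
    else: p,r=start
    for w in wps:
        q=np.array(w[0]);rr=w[1]
        d=r.inv().apply(q-p)*10; t=(r.inv()*rr).as_rotvec()/.5
        print(np.round(d,3).tolist(),np.round(t,3).tolist(), '!!' if max(abs(d).max(),abs(t).max())>1 else '', 'rows',round(max(np.linalg.norm(d)*100/62.5,np.degrees(np.linalg.norm(t)*.5)/10.7),2))
        p,r=q,rr
E
python3 - <<'E'
from plan import *
seq([([.27,-.51,.24],pose(-45)),([.34,-.40,.24],pose(-20)),([.41,-.29,.24],pose(0)),([.45,-.18,.24],pose(5)),([.5,-.09,.24],pose(5))])
E
```

```text
[-0.84, -0.013, -0.791] [0.0, -0.889, 0.0]  rows 2.38
[-1.273, -0.0, -0.283] [0.0, -0.873, 0.0] !! rows 2.34
[-1.273, 0.0, 0.282] [-0.0, -0.698, -0.0] !! rows 2.09
[-1.1, 0.0, 0.4] [0.0, -0.175, 0.0] !! rows 1.87
[-0.853, 0.0, 0.577] [0.0, 0.0, 0.0]  rows 1.65
```

Call:
{"fn": "send_rows", "kwargs": {"targets": [-0.84, 0, -0.79, 0, -0.89, 0, -0.84, 0, -0.79, 0, -0.89, 0, -0.84, 0, -0.79, 0, -0.89, 0]}}

```text
clock: 1.12
tcp_pos: [0.2733, -0.5061, 0.239]
tool_rot: [-0.735, 1.753, -1.751]
contact_force: [0.4, -1.0, -0.7]
gripper_width: 0.999
```

Call:
{"fn": "send_rows", "kwargs": {"targets": [-0.98, 0, -0.22, 0, -0.87, 0, -0.98, 0, -0.22, 0, -0.87, 0, -0.98, 0, -0.22, 0, -0.87, 0]}}

```text
clock: 1.5
tcp_pos: [0.3261, -0.4222, 0.2391]
tool_rot: [-1.027, 1.455, -1.455]
contact_force: [-0.6, 0.2, -0.5]
gripper_width: 1.0
```

Run:
```python
from plan import *
p,r,s=tool(); print(p,s['joint_positions'],s['clock'],s['contact_force'])
seq([([.39,-.33,.24],pose(0)),([.44,-.24,.24],pose(5)),([.48,-.15,.24],pose(5)),([.5,-.075,.24],pose(5))])
```

```text
[ 0.32613804 -0.42222263  0.23908035] [ 1.03957242  0.35233438 -0.2610038   1.83519225  0.10676108  0.96749809
  0.3923071 ] 1.5 [-0.6480539   0.2092375  -0.50372592]
[-1.083, -0.008, 0.294] [-0.002, -0.682, -0.002] !! rows 1.83
[-0.9, 0.0, 0.5] [0.0, -0.175, 0.0]  rows 1.65
[-0.862, 0.0, 0.477] [0.0, 0.0, 0.0]  rows 1.58
[-0.73, 0.0, 0.265] [0.0, 0.0, 0.0]  rows 1.24
```

Call:
{"fn": "send_rows", "kwargs": {"targets": [-1, 0, 0.3, 0, -0.68, 0, -1, 0, 0.3, 0, -0.68, 0]}}

```text
clock: 1.75
tcp_pos: [0.3876, -0.3396, 0.239]
tool_rot: [-1.207, 1.211, -1.212]
contact_force: [0.3, -0.8, -0.7]
gripper_width: 0.999
```

Call:
{"fn": "send_rows", "kwargs": {"targets": [-0.98, 0, 0.48, 0, -0.2, 0, -0.98, 0, 0.48, 0, -0.2, 0]}}

```text
clock: 2.0
tcp_pos: [0.4362, -0.2418, 0.239]
tool_rot: [-1.251, 1.14, -1.141]
contact_force: [-0.1, 0.4, -0.5]
gripper_width: 1.002
```

Call:
{"fn": "send_rows", "kwargs": {"targets": [-0.86, 0, 0.46, 0, 0, 0, -0.86, 0, 0.46, 0, 0, 0]}}

```text
clock: 2.25
tcp_pos: [0.4744, -0.151, 0.2391]
tool_rot: [-1.251, 1.14, -1.14]
contact_force: [-0.1, 0.5, -0.0]
gripper_width: 1.003
```

Call:
{"fn": "send_rows", "kwargs": {"targets": [-0.73, 0, 0.26, 0, 0, 0, -0.73, 0, 0.26, 0, 0, 0, -0.73, 0, 0.26, 0, 0, 0]}}

```text
clock: 2.62
tcp_pos: [0.4927, -0.0786, 0.2388]
tool_rot: [-1.251, 1.141, -1.141]
contact_force: [-0.1, -0.6, 0.2]
gripper_width: 1.001
```

Run:
```python
from plan import *
p,r,s=tool(); print(p,r.as_matrix(),s['joint_positions'],s['clock'])
f=grab('wrist','w1')
import pickle; pickle.dump(f,open('w1.pkl','wb'))
seq([([.53,.02,.24],pose(8.5)),([.56,.11,.24],pose(8.5)),([.57,.16,.24],pose(8.5))])
```

```text
[ 0.49271358 -0.07863176  0.23878881] [[ 9.20305166e-02  7.92839868e-05  9.95756184e-01]
 [-9.95756171e-01 -1.71455809e-04  9.20305291e-02]
 [ 1.78024729e-04 -9.99999982e-01  6.31683525e-05]] [ 0.49752118  0.32503237 -0.51756572  1.90733425  0.19453499  0.95828162
 -0.01786484] 2.625
[-0.964, -0.014, 0.464] [0.001, -0.117, 0.001]  rows 1.71
[-0.846, 0.0, 0.43] [0.0, 0.0, 0.0]  rows 1.52
[-0.48, 0.0, 0.173] [0.0, 0.0, 0.0]  rows 0.82
```

View pics/w1.png

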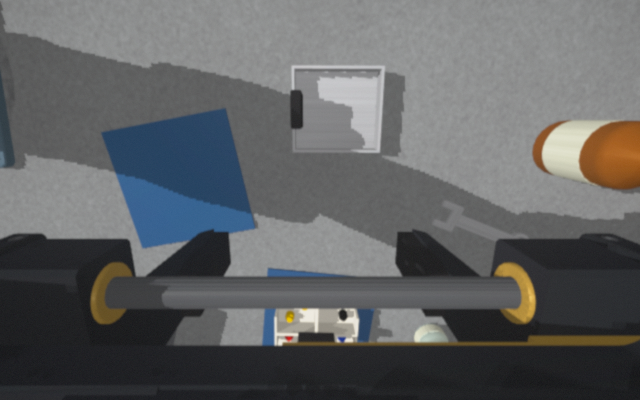

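Call:
{"fn": "send_rows", "kwargs": {"targets": [-0.96, 0, 0.46, 0, -0.12, 0, -0.96, 0, 0.46, 0, -0.12, 0]}}

```text
clock: 2.92
tcp_pos: [0.5304, 0.0197, 0.2388]
tool_rot: [-1.275, 1.1, -1.101]
contact_force: [0.3, 0.3, -0.0]
gripper_width: 0.998
```

Call:
{"fn": "send_rows", "kwargs": {"targets": [-0.9, 0.3, 0.35, 0, 0, 0, -0.9, 0.3, 0.35, 0, 0, 0, -0.9, 0.3, 0.35, 0, 0, 0]}}

```text
clock: 3.3
tcp_pos: [0.5507, 0.1157, 0.2077]
tool_rot: [-1.278, 1.098, -1.095]
contact_force: [-0.2, -0.1, 0.5]
gripper_width: 0.999
```

Run:
```python
from plan import *
p,r,s=tool(); print(p,s['joint_positions'],s['joint_velocities'],s['clock'])
f=grab('wrist'); f=grab('wrist','w2')
import pickle; pickle.dump(f,open('w2.pkl','wb'))
```

```text
[0.55066397 0.11574112 0.20767204] [ 0.13427191  0.48582226 -0.55513623  1.77642577  0.3023069   0.96668767
 -0.3909887 ] [ 0.05073156 -0.02925952  0.04021581  0.01036618  0.00652085  0.01645665
  0.02859522] 3.3
```

View pics/w2.png

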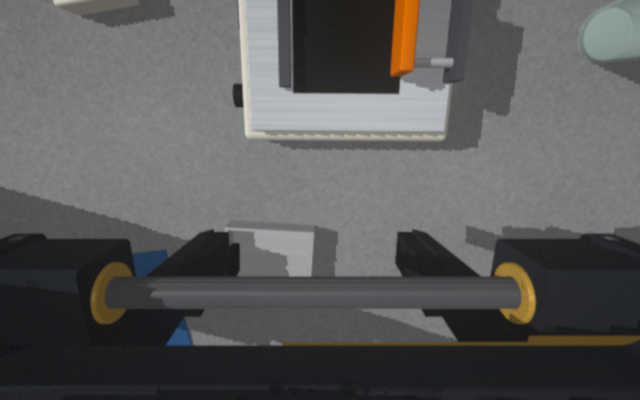

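Call:
{"fn": "send_rows", "kwargs": {"targets": [-0.95, 0, 0, 0, 0, 0, -0.95, 0, 0, 0, 0, 0, -0.95, 0, 0, 0, 0, 0]}}

```text
clock: 3.78
tcp_pos: [0.5367, 0.2091, 0.2093]
tool_rot: [-1.276, 1.097, -1.097]
contact_force: [-0.5, -0.1, -1.2]
gripper_width: 1.001
```

Run:
```python
from plan import *
p,r,s=tool(); print(p,s['joint_positions'],s['joint_velocities'],s['clock'])
f=grab('wrist'); f=grab('wrist','w3')
import pickle; pickle.dump(f,open('w3.pkl','wb'))
crop(f,190,0,490,230,2.6,'w3c')
```

```text
[0.53667729 0.20911483 0.20929029] [-0.02668136  0.5076401  -0.56755998  1.74218683  0.31920487  0.9840685
 -0.56450799] [ 0.0411484  -0.00246575  0.04900601  0.00945741  0.0133559   0.00846363
  0.02274779] 3.775
```

View pics/w3c.png

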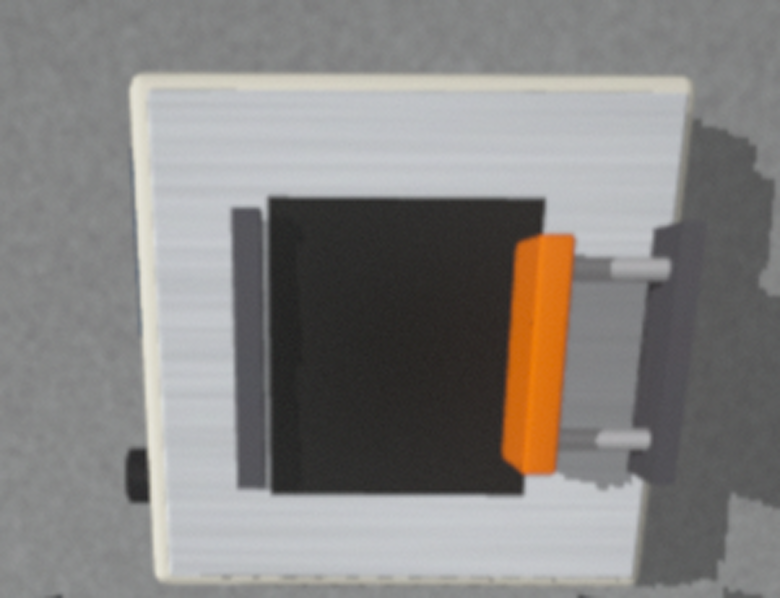

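```bash
cat > m2.py <<'E'
from plan import *
import pickle
f=pickle.load(open('w3.pkl','rb'))
A=lambda u,v,z:plane(f,190+(u+.5)/2.6-.5,(v+.5)/2.6-.5,z)
def ang(a,b): d=b-a; return round(np.degrees(np.arctan2(d[1],d[0])),2),round(np.linalg.norm(d)*1000,1)
a,b=A(262,208,.068),A(266,488,.068); print('bar',a,b,ang(b,a),(a+b)/2)
c,d=A(517,243,.056),A(502,455,.056); print('jaw bottom',c,d,ang(d,c),(c+d)/2)
c2,d2=A(545,235,.09),A(527,473,.09); print('jaw top front edge',c2,d2,ang(d2,c2),(c2+d2)/2)
P=[A(*q,.056) for q in [(148,88),(690,90),(637,578),(168,575)]]
for p in P: print(p)
print(ang(P[3],P[0]),ang(P[0],P[1]),ang(P[2],P[1]),ang(P[3],P[2]),sum(P)/4)
B=[A(*q,.056) for q in [(134,80),(690,80),(637,583),(157,580)]]
print('pad',[A(*q,.057)for q in [(269,198),(545,199),(523,493),(272,493)]])
E
python3 m2.py
python3 - <<'E'
from plan import *
import pickle
f=pickle.load(open('w1.pkl','rb')); crop(f,270,50,410,170,5.5,'w1c')
E
```

```text
bar [0.50193351 0.30163856 0.068     ] [0.51635739 0.20330335 0.068     ] (np.float64(98.34), np.float64(99.4)) [0.50914545 0.25247096 0.068     ]
jaw bottom [0.59439914 0.30491123 0.056     ] [0.60534925 0.22731394 0.056     ] (np.float64(98.03), np.float64(78.4)) [0.59987419 0.26611259 0.056     ]
jaw top front edge [0.59512635 0.30480246 0.09      ] [0.6063649  0.22736416 0.09      ] (np.float64(98.26), np.float64(78.2)) [0.60074563 0.26608331 0.09      ]
[0.45659829 0.33575207 0.056     ]
[0.64314588 0.36318469 0.056     ]
[0.67033834 0.18573423 0.056     ]
[0.48122704 0.15851691 0.056     ]
(np.float64(97.91), np.float64(178.9)) (np.float64(8.37), np.float64(188.6)) (np.float64(98.71), np.float64(179.5)) (np.float64(8.19), np.float64(191.1)) [0.56282739 0.26079698 0.056     ]
pad [array([0.50302262, 0.30650844, 0.057     ]), array([0.60090855, 0.32090511, 0.057     ]), array([0.61644616, 0.21381006, 0.057     ]), array([0.51856013, 0.19905313, 0.057     ])]
```

View pics/w1c.png

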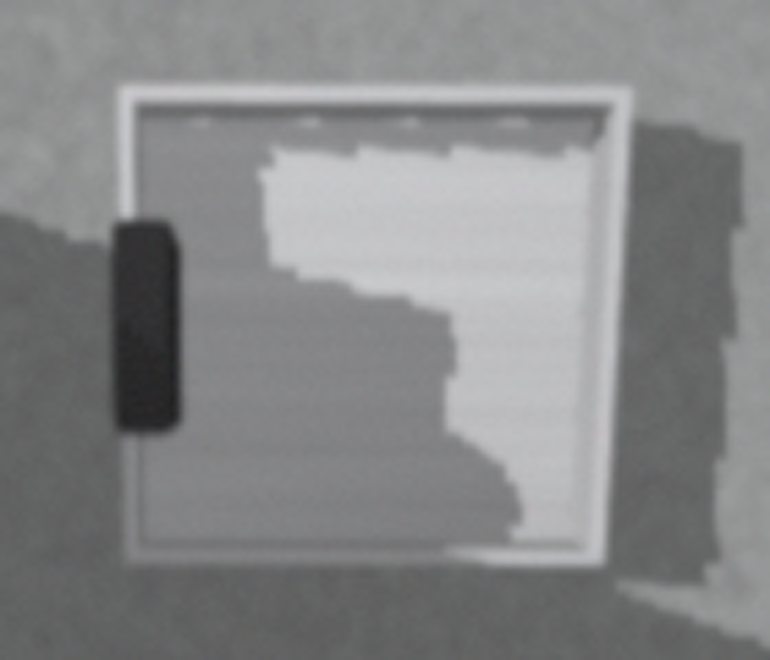

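```bash
cat > m3.py <<'E'
from plan import *
import pickle
f=pickle.load(open('w1.pkl','rb'))
A=lambda u,v,z:plane(f,270+(u+.5)/5.5-.5,50+(v+.5)/5.5-.5,z)
def ang(a,b): d=b-a; return round(np.degrees(np.arctan2(d[1],d[0])),2),round(np.linalg.norm(d)*1000,1)
P=[A(*q,.026) for q in [(117,87),(632,87),(605,566),(127,563)]]
for p in P: print(p)
print(ang(P[3],P[0]),ang(P[0],P[1]),ang(P[2],P[1]),ang(P[3],P[2]));c=sum(P)/4;print('mid',c)
L=A(142,327,.054);print('lug',L, 'width',ang(A(140,432,.054),A(140,220,.054)),ang(c,L))
y=5.0
a=np.radians(y);e=np.array([np.cos(a),np.sin(a)]);print('lug from mid',c[:2]-.046*e)
seq([([.515,.105,.21],pose(5)),([.48,.02,.2],pose(5)),([.468,-.006,.11],pose(5)),([.468,-.006,.030],pose(5))])
E
python3 m3.py
```

```text
[0.4562511  0.04102794 0.026     ]
[0.56001478 0.05068559 0.026     ]
[ 0.56904109 -0.04525414  0.026     ]
[ 0.4655219  -0.05426611  0.026     ]
(np.float64(95.56), np.float64(95.7)) (np.float64(5.32), np.float64(104.2)) (np.float64(95.37), np.float64(96.4)) (np.float64(4.98), np.float64(103.9))
mid [ 0.51270722 -0.00195168  0.026     ]
lug [ 0.46657673 -0.00564753  0.054     ] width (np.float64(94.46), np.float64(39.3)) (np.float64(-175.42), np.float64(54.1))
lug from mid [ 0.46688226 -0.00596084]
[0.964, -0.01, -0.371] [-0.001, 0.119, 0.004]  rows 1.65
[0.816, 0.1, -0.423] [0.0, 0.0, 0.0]  rows 1.48
[0.249, 0.9, -0.142] [0.0, 0.0, 0.0]  rows 1.51
[0.0, 0.8, 0.0] [0.0, 0.0, 0.0]  rows 1.28
```

Call:
{"fn": "send_rows", "kwargs": {"targets": [0.96, 0, -0.37, 0, 0.11, 0, 0.96, 0, -0.37, 0, 0.11, 0]}}

```text
clock: 4.12
tcp_pos: [0.5143, 0.1025, 0.2085]
tool_rot: [-1.252, 1.143, -1.145]
contact_force: [-0.7, -0.2, 0.0]
gripper_width: 1.001
```

Call:
{"fn": "send_rows", "kwargs": {"targets": [0.82, 0.1, -0.42, 0, 0, 0, 0.82, 0.1, -0.42, 0, 0, 0]}}

```text
clock: 4.38
tcp_pos: [0.4788, 0.016, 0.1983]
tool_rot: [-1.252, 1.145, -1.146]
contact_force: [0.3, 0.5, -0.4]
gripper_width: 1.002
```

Call:
{"fn": "send_rows", "kwargs": {"targets": [0.25, 0.8, -0.14, 0, 0, 0, 0.25, 0.8, -0.14, 0, 0, 0, 0.25, 0.8, -0.14, 0, 0, 0]}}

```text
clock: 4.75
tcp_pos: [0.4673, -0.0067, 0.1176]
tool_rot: [-1.254, 1.144, -1.142]
contact_force: [-0.9, -0.2, 0.4]
gripper_width: 1.001
```

Run:
```python
from plan import *
p,r,s=tool(); print(p,s['joint_positions'],s['clock'])
f=grab('wrist','w4')
seq([([.467,-.006,.026],pose(5.3))])
```

```text
[ 0.46734156 -0.0067001   0.11764086] [ 0.31640018  0.46903136 -0.48586417  2.07541652  0.3447648   0.67797518
 -0.30699942] 4.75
[0.003, 0.928, -0.017] [0.002, -0.002, 0.001]  rows 1.49
```

View pics/w4.png

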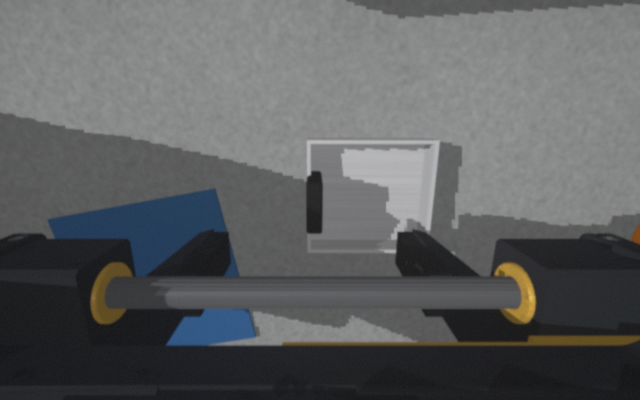

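Call:
{"fn": "send_rows", "kwargs": {"targets": [0, 0.92, -0.01, 0, 0, 0, 0, 0.92, -0.01, 0, 0, 0, 0, 0.92, -0.01, 0, 0, 0]}}

```text
clock: 5.18
tcp_pos: [0.4678, -0.0038, 0.0265]
tool_rot: [-1.254, 1.14, -1.139]
contact_force: [-0.2, 0.1, 0.2]
gripper_width: 1.002
```

Call:
{"fn": "send_rows", "kwargs": {"targets": [0, 0, 0, 0, 0, 0, 0, 0, 0, 0, 0, 0, 0, 0, 0, 0, 0, 0, 0, 0, 0, 0, 0, 0, 0, 0, 0, 0, 0, 0], "grip": 1, "newtons": 40}}

```text
clock: 5.8
tcp_pos: [0.4679, -0.0037, 0.0269]
tool_rot: [-1.253, 1.139, -1.139]
contact_force: [0.3, 0.3, -0.7]
gripper_width: 0.455
```

Run:
```python
from plan import *
p,r,s=tool(); print(p,s['gripper_width']*88,s['contact_force'],s['ft_torque'],s['clock'])
f=grab('wrist','w5')
```

```text
[ 0.46794117 -0.00366994  0.02685839] 40.06234866570472 [ 0.25722319  0.32218695 -0.68121248] [-0.02685638 -0.1111384   0.01736802] 5.8
```

View pics/w5.png

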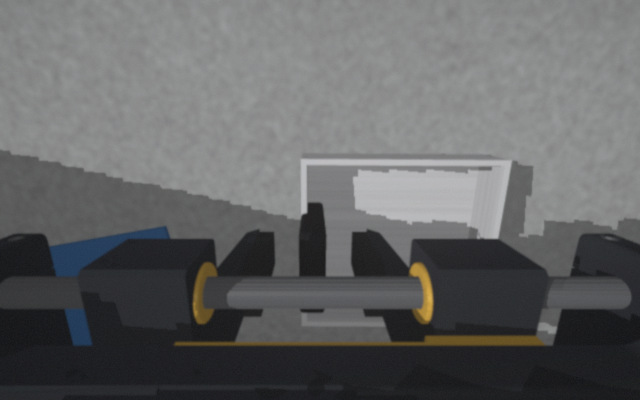

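Call:
{"fn": "send_rows", "kwargs": {"targets": [0, 0, 0, 0, 0, 0, 0, 0, 0, 0, 0, 0, 0, 0, 0, 0, 0, 0, 0, 0, 0, 0, 0, 0, 0, 0, 0, 0, 0, 0]}}

```text
clock: 6.48
tcp_pos: [0.4678, -0.0037, 0.0267]
tool_rot: [-1.253, 1.139, -1.139]
contact_force: [0.1, -0.0, -0.9]
gripper_width: 0.132
```

Run:
```python
from plan import *
p,r,s=tool(); print(p,r.as_matrix()[:,2],s['gripper_width']*88,s['contact_force'],s['ft_torque'],s['clock'])
```

```text
[ 0.4678495  -0.00369578  0.02667105] [ 9.95494776e-01  9.48163756e-02 -7.12351933e-05] 11.609009150581457 [ 0.12967853 -0.00880883 -0.94911052] [-0.03167648 -0.08493173  0.01496581] 6.475
```

Run:
```python
from plan import *
ex=np.array([.9895,.1444]);ey=np.array([-.1444,.9895]);c=np.array([.5606,.2602])
def T(bx,z,by=0): 
    q=c+(bx-.046)*ex+(.0022+by)*ey; return [*q,z]
P=pose(8.3)
seq([([.468,-.004,.12],pose(5.4)),([.48,.09,.155],pose(7)),([.49,.18,.165],P),(T(-.016,.16),P),(T(-.016,.12),P),(T(-.016,.1),P),(T(.005,.1),P)]); print(T(-.016,.16),T(.005,.1))
```

```text
[0.003, -0.933, 0.001] [0.0, 0.001, -0.0]  rows 1.49
[-0.925, -0.35, 0.208] [0.0, -0.056, 0.0]  rows 1.62
[-0.881, -0.1, 0.209] [0.0, -0.045, 0.0]  rows 1.46
[-0.714, 0.05, 0.194] [0.0, 0.0, 0.0]  rows 1.19
[0.0, 0.4, 0.0] [0.0, 0.0, 0.0]  rows 0.64
[0.0, 0.2, 0.0] [0.0, 0.0, 0.0]  rows 0.32
[-0.0, 0.0, 0.21] [0.0, 0.0, 0.0]  rows 0.34
[np.float64(0.49893332), np.float64(0.2534241), 0.16] [np.float64(0.51971282), np.float64(0.2564565), 0.1]
```

Call:
{"fn": "send_rows", "kwargs": {"targets": [0, -0.4, 0, 0, 0, 0, 0, -0.93, 0, 0, 0, 0, 0, -0.93, 0, 0, 0, 0]}}

```text
clock: 6.85
tcp_pos: [0.4703, -0.0036, 0.1226]
tool_rot: [-1.248, 1.134, -1.143]
contact_force: [0.6, -0.1, -2.1]
gripper_width: 0.131
```

Run:
```python
from plan import *
p,r,s=tool(); print(p,r.as_matrix()[:,2],s['gripper_width']*88,s['contact_force'],s['ft_torque'],s['clock'])
f=grab('wrist','w6'); crop(f,200,80,600,340,2,'w6c')
f=grab('top','t6'); crop(f,200,150,400,300,4,'t6c')
```

```text
[ 0.47025363 -0.003646    0.12257693] [0.99551435 0.09440254 0.00627276] 11.567167529017482 [ 0.593595   -0.08468855 -2.13063609] [-0.01638858 -0.05629091 -0.00794475] 6.85
```

View pics/w6c.png

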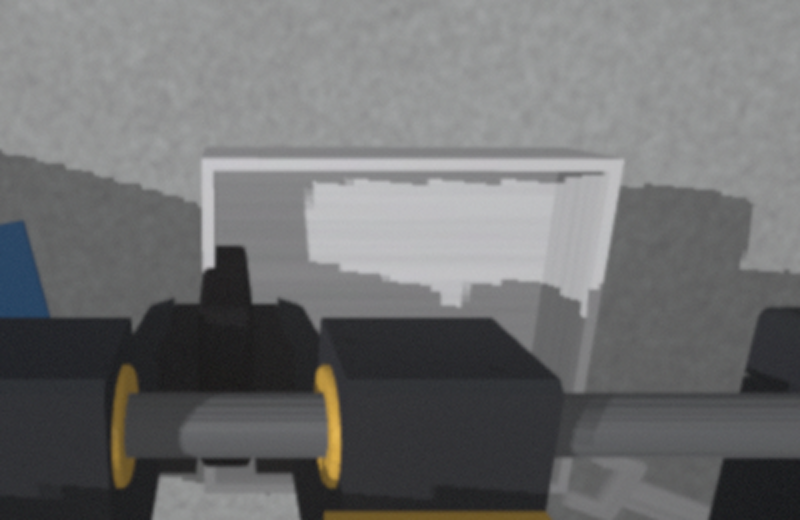

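View pics/t6c.png

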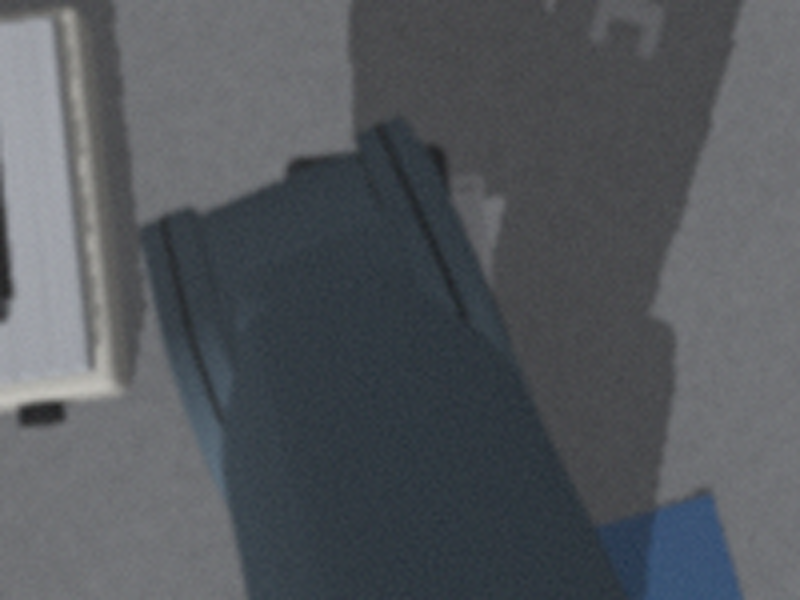

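Run:
```python
from plan import *
p,r,s=tool()
f=grab('wrist')
E=np.array(f['extrinsics'])
for u,v in [(203,156),(624,158)]:
    U,V=200+(u+.5)/2-.5,80+(v+.5)/2-.5
    d=E[:3,:3]@np.array([(U-f['cx'])/f['f'],-(V-f['cy'])/f['f'],-1]); o=r.inv().apply(E[:3,3]-p); d=r.inv().apply(d)
    t=(.0007-o[1])/d[1]; print((o+t*d)*1000)
```

```text
[-46.46900926   0.7         -6.37058682]
[-46.08113945   0.7         97.12026358]
```

Call:
{"fn": "send_rows", "kwargs": {"targets": [-0.93, -0.34, 0.18, 0, -0.06, -0.01, -0.93, -0.34, 0.18, 0, -0.06, -0.01, -0.93, -0.34, 0.18, 0, -0.06, -0.01]}}

```text
clock: 7.38
tcp_pos: [0.4767, 0.0941, 0.1532]
tool_rot: [-1.27, 1.111, -1.115]
contact_force: [-0.1, 0.3, -1.9]
gripper_width: 0.136
```

Call:
{"fn": "send_rows", "kwargs": {"targets": [-0.88, -0.1, 0.2, 0, -0.05, 0, -0.88, -0.1, 0.2, 0, -0.05, 0, -0.88, -0.1, 0.2, 0, -0.05, 0]}}

```text
clock: 7.75
tcp_pos: [0.4849, 0.1818, 0.1619]
tool_rot: [-1.283, 1.095, -1.098]
contact_force: [0.3, 0.3, -2.0]
gripper_width: 0.13
```

```bash
cat > bed.py <<'E'
from plan import *
ex=np.array([.9895,.1444]);ey=np.array([-.1444,.9895]);c=np.array([.5606,.2602])
def T(bx,z,by=0): 
    q=c+(bx-.046)*ex+(.0020+by)*ey; return [*q,z]
P=pose(8.3)
def st():
    p,r,s=tool(); m=r.as_matrix(); d=p[:2]-np.array(T(0,0)[:2])
    print('clock',s['clock'],'p',p,'az',np.degrees(np.arctan2(m[1,2],m[0,2])),'tilt',m[:,1],'bed err',d@ex*1000,d@ey*1000,'F',s['contact_force'],'w',s['gripper_width']*88)
E
python3 - <<'E'
from bed import *
st(); seq([(T(-.016,.16),P),(T(-.016,.1),P),(T(.005,.1),P)])
E
```

```text
clock 7.75 p [0.4849326  0.18184173 0.16185229] az 8.772868175152237 tilt [-0.00169584 -0.00476785 -0.9999872 ] bed err -40.18959580433097 -68.60905478562567 F [ 0.29516425  0.33263605 -2.03189847] w 11.466833993867985
[-0.684, 0.015, 0.248] [0.005, 0.017, 0.009]  rows 1.16
[0.0, 0.6, 0.0] [0.0, 0.0, 0.0]  rows 0.96
[-0.0, 0.0, 0.21] [0.0, 0.0, 0.0]  rows 0.34
```

Call:
{"fn": "send_rows", "kwargs": {"targets": [-0.68, 0.01, 0.25, 0, 0.02, 0.01, -0.68, 0.01, 0.25, 0, 0.02, 0.01, -0.68, 0.01, 0.25, 0, 0.02, 0.01]}}

```text
clock: 8.12
tcp_pos: [0.4999, 0.2499, 0.1605]
tool_rot: [-1.275, 1.106, -1.106]
contact_force: [0.4, -1.5, -2.0]
gripper_width: 0.13
```

Run:
```python
from bed import *
st(); seq([(T(-.016,.1),P),(T(.005,.1),P)])
```

```text
clock 8.125 p [0.49985754 0.24994203 0.16046952] az 8.019995785440473 tilt [-0.00245503 -0.00203633 -0.99999491] bed err -15.587679795585876 -3.3789783580414885 F [ 0.37736258 -1.49859686 -2.04702875] w 11.412246912560207
[-0.035, 0.605, -0.003] [0.005, -0.01, 0.003]  rows 0.97
[-0.0, 0.0, 0.21] [0.0, 0.0, 0.0]  rows 0.34
```

Call:
{"fn": "send_rows", "kwargs": {"targets": [-0.035, 0.6, 0, 0, -0.01, 0, -0.035, 0.6, 0, 0, -0.01, 0, -0.035, 0.6, 0, 0, -0.01, 0, -0.035, 0.6, 0, 0, -0.01, 0]}}

```text
clock: 8.62
tcp_pos: [0.5002, 0.2539, 0.1029]
tool_rot: [-1.274, 1.102, -1.103]
contact_force: [0.5, 0.3, -2.2]
gripper_width: 0.132
```

Run:
```python
from bed import *
st(); seq([(T(.005,.1),P)])
f=grab('wrist','w7')
f=grab('scene','s7'); crop(f,370,130,520,250,5,'s7c')
```

```text
clock 8.625 p [0.50018596 0.25389088 0.102885  ] az 8.241206305449532 tilt [ 2.72115869e-04 -6.32291062e-04 -9.99999763e-01] bed err -14.692496477000894 0.48098801543622466 F [ 0.53647844  0.30107017 -2.15954657] w 11.584642828450258
[0.005, 0.029, 0.197] [-0.0, -0.002, 0.001]  rows 0.32
```

View pics/w7.png

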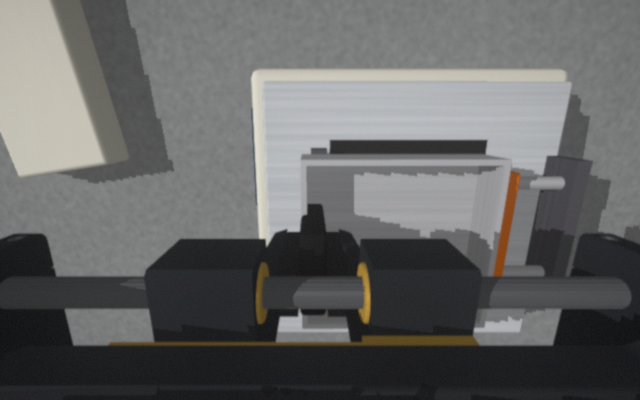

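View pics/s7c.png

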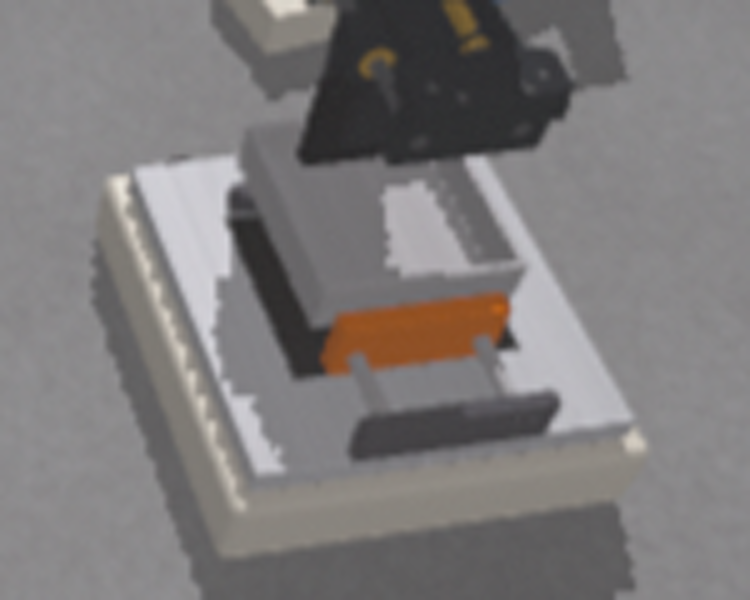

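Call:
{"fn": "send_rows", "kwargs": {"targets": [0, 0.02, 0.1, 0, 0, 0, 0, 0.02, 0.2, 0, 0, 0, 0, 0.02, 0.2, 0, 0, 0, 0, 0.02, 0.2, 0, 0, 0]}}

```text
clock: 9.22
tcp_pos: [0.5191, 0.2577, 0.0997]
tool_rot: [-1.276, 1.102, -1.101]
contact_force: [-4.4, -1.5, 1.0]
gripper_width: 0.128
```

Run:
```python
from bed import *
st(); seq([(T(.005,.0837),P)])
f=grab('wrist','w8')
```

```text
clock 9.225 p [0.51909162 0.25765562 0.09966802] az 8.318970718527646 tilt [-1.48192021e-03 -6.74129223e-04 -9.99998675e-01] bed err 4.558279922817064 1.4762190259743009 F [-4.38990622 -1.49951195  1.01744835] w 11.300256103638146
[0.015, 0.16, 0.005] [0.003, 0.001, 0.001]  rows 0.26
```

View pics/w8.png

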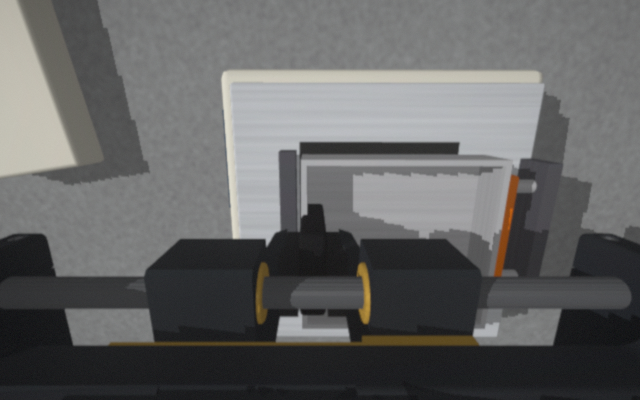

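Call:
{"fn": "send_rows", "kwargs": {"targets": [0.015, 0.08, 0.005, 0, 0, 0, 0.015, 0.15, 0.005, 0, 0, 0, 0.015, 0.15, 0.005, 0, 0, 0, 0.015, 0.15, 0.005, 0, 0, 0]}}

```text
clock: 9.78
tcp_pos: [0.5194, 0.256, 0.0842]
tool_rot: [-1.277, 1.103, -1.101]
contact_force: [-5.3, -0.4, -2.5]
gripper_width: 0.128
```

Run:
```python
from bed import *
st(); seq([(T(.000,.0827),P)])
```

```text
clock 9.775 p [0.51939601 0.25604178 0.0842215 ] az 8.321587534195718 tilt [-2.19174610e-03 -9.40520763e-04 -9.99997156e-01] bed err 4.626442298472793 -0.16462403960814384 F [-5.26962848 -0.37229695 -2.48147603] w 11.307240833878076
[-0.002, 0.015, -0.046] [0.005, 0.001, 0.001]  rows 0.08
```

Call:
{"fn": "send_rows", "kwargs": {"targets": [0, 0.015, 0, 0, 0, 0, 0, 0.025, -0.025, 0.005, 0, 0, 0, 0.025, -0.045, 0.005, 0, 0, 0, 0.025, -0.045, 0.005, 0, 0]}}

```text
clock: 10.28
tcp_pos: [0.5157, 0.2557, 0.0825]
tool_rot: [-1.273, 1.1, -1.103]
contact_force: [-3.6, -1.1, -0.3]
gripper_width: 0.132
```

Run:
```python
from bed import *
st()
f=grab('wrist','w9')
```

```text
clock 10.275 p [0.51574394 0.25566773 0.08247772] az 8.318741292973721 tilt [ 2.25803850e-03  2.16448831e-04 -9.99997427e-01] bed err 0.9587032473955271 -0.007390133953248201 F [-3.56953632 -1.0866248  -0.30901174] w 11.634669414871386
```

View pics/w9.png

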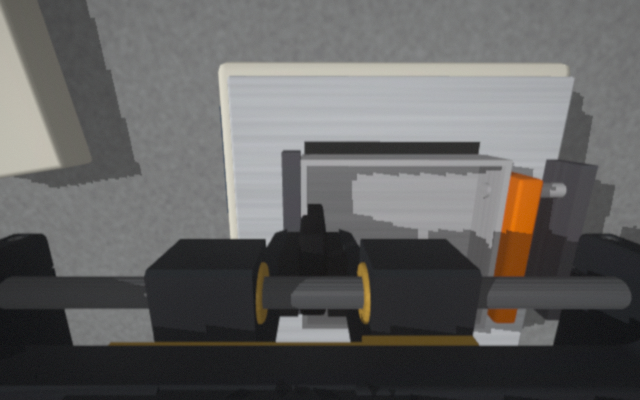

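Call:
{"fn": "send_rows", "kwargs": {"targets": [0, 0, 0, 0, 0, 0, 0, 0, 0, 0, 0, 0, 0, 0, 0, 0, 0, 0], "grip": 0.3}}

```text
clock: 10.7
tcp_pos: [0.517, 0.256, 0.0828]
tool_rot: [-1.271, 1.1, -1.103]
contact_force: [0.2, 0.4, 0.1]
gripper_width: 0.451
```

Call:
{"fn": "send_rows", "kwargs": {"targets": [0, -0.6, 0, 0, 0, 0, 0, -0.9, 0, 0, 0, 0, 0, -0.9, 0, 0, 0, 0], "grip": 0}}

```text
clock: 11.08
tcp_pos: [0.5176, 0.2567, 0.175]
tool_rot: [-1.267, 1.098, -1.104]
contact_force: [-0.7, -0.9, -0.4]
gripper_width: 0.788
```

Call:
{"fn": "send_rows", "kwargs": {"targets": [0.8, -0.2, 0, 0, 0, 0, 0.8, -0.2, 0, 0, 0, 0]}}

```text
clock: 11.32
tcp_pos: [0.528, 0.1723, 0.1916]
tool_rot: [-1.273, 1.102, -1.107]
contact_force: [0.1, -0.3, -0.2]
gripper_width: 0.99
```

Run:
```python
from bed import *
st()
f=grab('wrist');f=grab('wrist','w10');crop(f,190,0,490,230,2.6,'w10c')
import pickle; pickle.dump(f,open('w10.pkl','wb'))
```

```text
clock 11.325 p [0.52795012 0.17234188 0.19162715] az 8.082156857346904 tilt [ 0.00188576 -0.0022636  -0.99999566] bed err 1.0044628151833368 -84.22089136806089 F [ 0.14408903 -0.27567891 -0.24183457] w 87.15871560043712
```

View pics/w10c.png

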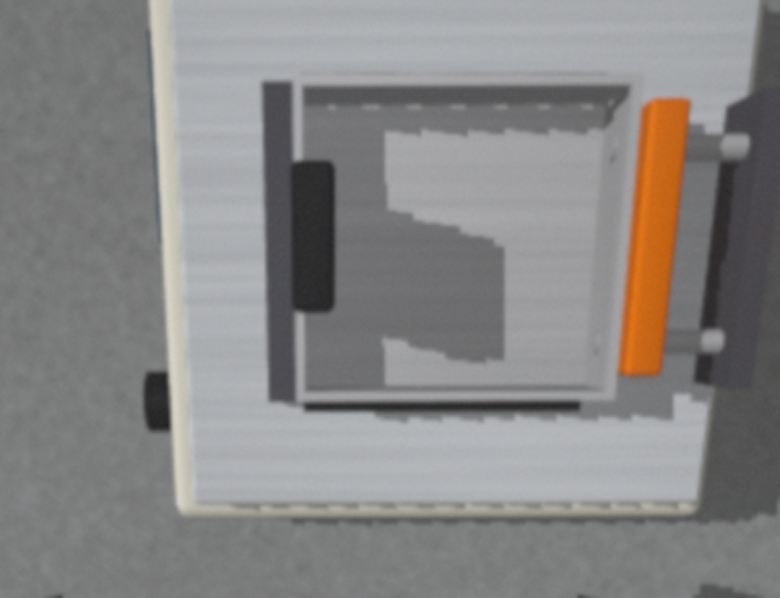

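Run:
```python
from bed import *
import pickle
f=pickle.load(open('w10.pkl','rb'))
A=lambda u,v,z:plane(f,190+(u+.5)/2.6-.5,(v+.5)/2.6-.5,z)
def ang(a,b): d=b-a; return round(np.degrees(np.arctan2(d[1],d[0])),2),round(np.linalg.norm(d)*1000,1)
P=[A(*q,.082) for q in [(294,75),(642,76),(613,400),(300,402)]]
print(ang(P[3],P[0]),ang(P[0],P[1]),ang(P[2],P[1]),ang(P[3],P[2]));m=sum(P)/4
def b(p): d=p[:2]-c; return (d@ex*1000).round(1),(d@ey*1000).round(1)
for p in P: print(b(p))
print('mid',b(m),'lug',b(A(313,236,.11)))
print('bar',b(A(292,82,.068)),b(A(297,402,.068)),'jaw',b(A(645,99,.09)),b(A(620,374,.09)))
```

```text
(np.float64(98.7), np.float64(96.5)) (np.float64(7.88), np.float64(103.1)) (np.float64(98.49), np.float64(95.6)) (np.float64(8.38), np.float64(102.8))
(np.float64(-52.3), np.float64(48.0))
(np.float64(50.8), np.float64(47.3))
(np.float64(51.1), np.float64(-48.3))
(np.float64(-51.7), np.float64(-48.5))
mid (np.float64(-0.5), np.float64(-0.4)) lug (np.float64(-46.8), np.float64(0.6))
bar (np.float64(-53.4), np.float64(49.7)) (np.float64(-53.1), np.float64(-50.1)) jaw (np.float64(49.2), np.float64(39.2)) (np.float64(49.5), np.float64(-39.2))
```

Run:
```python
from plan import *
seq([([.52,.075,.22],pose(30)),([.53,-.04,.22],pose(52)),([.55,-.15,.22],pose(74)),([.58,-.23,.22],pose(90)),([.59,-.3,.22],pose(90))])
```

```text
[0.962, -0.282, -0.216] [-0.003, -0.767, 0.004]  rows 2.05
[1.046, 0.0, -0.488] [0.0, -0.768, 0.0] !! rows 2.06
[0.835, 0.0, -0.744] [0.0, -0.768, 0.0]  rows 2.06
[0.509, 0.0, -0.686] [0.0, -0.559, 0.0]  rows 1.5
[0.1, 0.0, -0.7] [0.0, 0.0, 0.0]  rows 1.13
```

Call:
{"fn": "send_rows", "kwargs": {"targets": [0.96, -0.28, -0.22, 0, -0.77, 0, 0.96, -0.28, -0.22, 0, -0.77, 0, 0.96, -0.28, -0.22, 0, -0.77, 0]}}

```text
clock: 11.8
tcp_pos: [0.5195, 0.0758, 0.2199]
tool_rot: [-1.413, 0.811, -0.814]
contact_force: [-0.5, 0.8, -0.3]
gripper_width: 1.003
```

Call:
{"fn": "send_rows", "kwargs": {"targets": [1, 0, -0.48, 0, -0.77, 0, 1, 0, -0.48, 0, -0.77, 0, 1, 0, -0.48, 0, -0.77, 0]}}

```text
clock: 12.18
tcp_pos: [0.5286, -0.0351, 0.219]
tool_rot: [-1.508, 0.516, -0.517]
contact_force: [0.1, 0.5, -1.0]
gripper_width: 1.001
```

Call:
{"fn": "send_rows", "kwargs": {"targets": [0.84, 0, -0.75, 0, -0.77, 0, 0.84, 0, -0.75, 0, -0.77, 0, 0.84, 0, -0.75, 0, -0.77, 0]}}

```text
clock: 12.55
tcp_pos: [0.5499, -0.1448, 0.2191]
tool_rot: [-1.559, 0.215, -0.217]
contact_force: [-0.6, 1.4, 0.6]
gripper_width: 1.0
```

Run:
```python
from bed import *
st(); print(tool()[2]['joint_positions'])
seq([([.58,-.23,.22],pose(90)),([.59,-.3,.22],pose(90))])
```

```text
clock 12.55 p [ 0.54993253 -0.14475862  0.21910813] az 74.23104257933436 tilt [ 0.00174346  0.00105199 -0.99999793] bed err -23.033255708537038 -401.166097828821 F [-0.55014166  1.40116478  0.55220852] w 88.00820252204669
[ 0.74811596  0.53706268 -0.77191239  1.74502859  0.42694652  1.03370118
  1.1191298 ]
[0.521, -0.009, -0.739] [-0.003, -0.55, 0.003]  rows 1.47
[0.1, 0.0, -0.7] [0.0, 0.0, 0.0]  rows 1.13
```

Call:
{"fn": "send_rows", "kwargs": {"targets": [0.52, 0, -0.74, 0, -0.55, 0, 0.52, 0, -0.74, 0, -0.55, 0]}}

```text
clock: 12.8
tcp_pos: [0.581, -0.2275, 0.2197]
tool_rot: [-1.569, -0.007, 0.003]
contact_force: [-0.5, -0.1, -0.7]
gripper_width: 0.999
```

Call:
{"fn": "send_rows", "kwargs": {"targets": [0.1, 0, -0.7, 0, 0, 0, 0.1, 0, -0.7, 0, 0, 0, 0.1, 0, -0.7, 0, 0, 0]}}

```text
clock: 13.18
tcp_pos: [0.5909, -0.2949, 0.2198]
tool_rot: [-1.568, -0.006, 0.002]
contact_force: [-0.4, 0.4, -0.7]
gripper_width: 1.006
```

Run:
```python
from bed import *
st(); print(tool()[2]['joint_positions'])
import pickle
f=grab('wrist','w11');f=grab('wrist'); pickle.dump(f,open('w11.pkl','wb')); crop(f,200,0,440,240,2.5,'w11c')
```

```text
clock 13.175 p [ 0.59091125 -0.29494998  0.21984045] az 90.27516180626984 tilt [ 0.00240262  0.00260355 -0.99999372] bed err -4.1724410313893205 -555.6977708656389 F [-0.41502076  0.42163503 -0.69110517] w 88.49369735074778
[ 0.89010809  0.69939954 -0.77603555  1.49206014  0.51089833  1.15930502
  1.60184027]
```

View pics/w11.png

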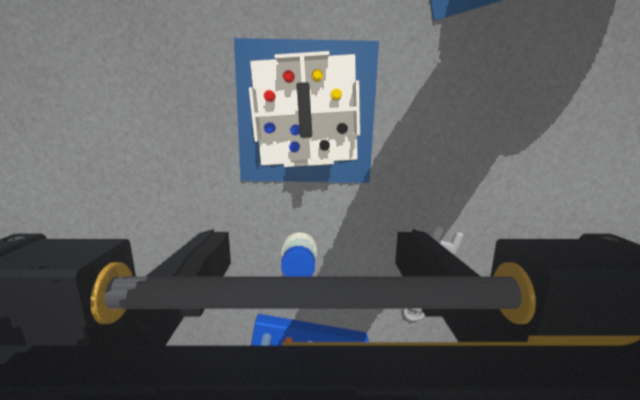

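View pics/w11c.png

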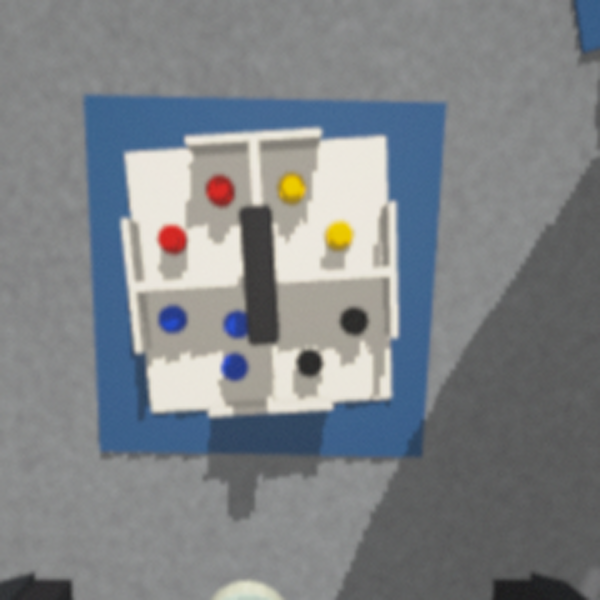

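```bash
cat > m4.py <<'E'
from bed import *
import pickle
f=pickle.load(open('w11.pkl','rb'))
A=lambda u,v,z:plane(f,200+(u+.5)/2.5-.5,(v+.5)/2.5-.5,z)
def ang(a,b): d=b-a; return round(np.degrees(np.arctan2(d[1],d[0])),2),round(np.linalg.norm(d)*1000,1)
def quad(n,Q,z):
    P=[A(*q,z) for q in Q]; print(n,'mid',(sum(P)/4).round(4),'left side dir',ang(P[0],P[3]),'right',ang(P[1],P[2]),'top',ang(P[0],P[1]),'bot',ang(P[3],P[2]))
quad('mat',[(84,96),(446,103),(422,458),(99,455)],.003)
quad('fin',[(240,208),(270,207),(278,342),(247,343)],.077)
quad('floor',[(124,153),(388,136),(391,400),(150,413)],.006)
E
python3 m4.py
```

```text
mat mid [ 0.5207 -0.3038  0.003 ] left side dir (np.float64(-0.86), np.float64(161.3)) right (np.float64(-0.59), np.float64(160.2)) top (np.float64(89.47), np.float64(159.7)) bot (np.float64(89.85), np.float64(160.5))
fin mid [ 0.5171 -0.3037  0.077 ] left side dir (np.float64(2.76), np.float64(48.2)) right (np.float64(3.8), np.float64(48.2)) top (np.float64(92.24), np.float64(10.9)) bot (np.float64(92.23), np.float64(11.8))
floor mid [ 0.5174 -0.3036  0.006 ] left side dir (np.float64(3.5), np.float64(116.4)) right (np.float64(3.24), np.float64(117.1)) top (np.float64(93.85), np.float64(117.4)) bot (np.float64(93.5), np.float64(116.9))
```

Run:
```python
from plan import *
seq([([.517,-.3037,.13],pose(93.5)),([.517,-.3037,.041],pose(93.5))])
```

```text
[-0.741, 0.902, -0.093] [-0.004, -0.107, 0.005]  rows 1.87
[0.0, 0.89, -0.0] [0.0, 0.0, 0.0]  rows 1.42
```

Call:
{"fn": "send_rows", "kwargs": {"targets": [-0.74, 0.9, -0.09, 0, -0.11, 0, -0.74, 0.9, -0.09, 0, -0.11, 0, -0.74, 0.9, -0.09, 0, -0.11, 0]}}

```text
clock: 13.65
tcp_pos: [0.5116, -0.3054, 0.1271]
tool_rot: [-1.567, -0.043, 0.051]
contact_force: [-0.5, 0.6, 0.4]
gripper_width: 1.001
```

Run:
```python
from bed import *
st()
seq([([.517,-.3037,.041],pose(93.5))])
```

```text
clock 13.65 p [ 0.51155979 -0.30535834  0.12709596] az 93.40690349345697 tilt [-0.0053672   0.00294298 -0.99998127] bed err -84.19368138969625 -554.538490313861 F [-0.51641252  0.56024473  0.41224445] w 88.09405569335746
[0.06, 0.861, 0.011] [-0.007, -0.003, -0.01]  rows 1.38
```

Call:
{"fn": "send_rows", "kwargs": {"targets": [0.05, 0.86, 0.01, 0, 0, 0, 0.05, 0.86, 0.01, 0, 0, 0, 0.05, 0.86, 0.01, 0, 0, 0, 0.05, 0.86, 0.01, 0, 0, 0], "grip": 0.6}}

```text
clock: 14.15
tcp_pos: [0.523, -0.3059, 0.0462]
tool_rot: [-1.571, -0.051, 0.043]
contact_force: [-0.5, 0.6, 0.3]
gripper_width: 0.569
```

Run:
```python
from bed import *
st()
seq([([.517,-.3037,.041],pose(93.5))])
```

```text
clock 14.15 p [ 0.52295911 -0.30586556  0.04618214] az 93.4215046520424 tilt [ 4.90974003e-03 -5.06674834e-04 -9.99987819e-01] bed err -72.9872893015087 -556.6864505172312 F [-0.54856534  0.56290807  0.30094738] w 50.051984415228304
[-0.058, 0.052, 0.025] [0.002, -0.003, 0.01]  rows 0.13
```

Call:
{"fn": "send_rows", "kwargs": {"targets": [-0.05, 0.04, 0.02, 0, 0, 0, -0.05, 0.04, 0.02, 0, 0, 0, -0.05, 0.04, 0.02, 0, 0, 0, -0.05, 0.04, 0.02, 0, 0, 0], "grip": 1, "newtons": 50}}

```text
clock: 14.65
tcp_pos: [0.5164, -0.3041, 0.0405]
tool_rot: [-1.57, -0.049, 0.044]
contact_force: [-1.7, -0.1, 1.6]
gripper_width: 0.129
```

Call:
{"fn": "send_rows", "kwargs": {"targets": [0, 0, 0, 0, 0, 0, 0, 0, 0, 0, 0, 0, 0, 0, 0, 0, 0, 0, 0, 0, 0, 0, 0, 0]}}

```text
clock: 15.15
tcp_pos: [0.5163, -0.3041, 0.0405]
tool_rot: [-1.57, -0.049, 0.045]
contact_force: [-1.9, 1.9, 4.5]
gripper_width: 0.13
```

Run:
```python
from bed import *
st(); print(tool()[2]['joint_positions'])
```

```text
clock 15.15 p [ 0.51634187 -0.30414416  0.04050371] az 93.4059710820499 tilt [ 2.49009147e-03  3.33378434e-04 -9.99996844e-01] bed err -79.28648588045358 -554.0275910374812 F [-1.89225916  1.91552123  4.51768914] w 11.457823967947547
[ 0.92802216  0.83162263 -0.66575379  1.75737977  0.68882785  0.79835199
  1.5511535 ]
```

```bash
cat > tr.py <<'E'
from bed import *
def tip(alpha,tau,S):
    """alpha: tool az before tilt; S spout xyz (tray floor underside corner approx). returns TCP pos, rot"""
    dd=np.radians(alpha+225); d=np.array([np.cos(dd),np.sin(dd),0]); t=np.radians(tau); zz=np.array([0,0,1.])
    h=.082*np.cos(t)-.053*np.sin(t); v=.082*np.sin(t)+.053*np.cos(t)
    G=np.array(S)-h*d+v*zz; a=-zz*np.cos(t)-d*np.sin(t)
    return G+.0187*a, pose(alpha,alpha+225,tau)
def spt(alpha,s,z): 
    dd=np.radians(alpha+225); return [c[0]-s*np.cos(dd),c[1]-s*np.sin(dd),z]
E
python3 - <<'E'
from tr import *
al=-15
p0,r0=tip(al,0,spt(al,.02,.15)); print(p0,r0.as_matrix())
q,rr=tip(al,45,spt(al,.02,.105)); print(q, (rr.as_matrix()).round(2))
ys=np.linspace(-.304,p0[1],8)[1:]; xs=[.52,.53,.55,.58,.61,.63,p0[0]]; az=np.linspace(93.4,al,8)[1:]
seq([([.517,-.304,.12],pose(93.4)),([.517,-.304,.19],pose(93.4))]+[([x,y,.19],pose(a)) for x,y,a in zip(xs,ys,az)])
E
```

```text
[0.64893459 0.3112     0.1843    ] [[-0.25881905  0.          0.96592583]
 [-0.96592583  0.         -0.25881905]
 [ 0.         -1.          0.        ]]
[0.60713067 0.2870645  0.18723652] [[-0.08  0.61  0.79]
 [-0.86  0.35 -0.36]
 [-0.5  -0.71  0.5 ]]
[0.009, -0.795, 0.001] [-0.0, 0.0, 0.005]  rows 1.27
[0.0, -0.7, 0.0] [0.0, 0.0, 0.0]  rows 1.12
[0.082, 0.0, 0.876] [0.0, 0.541, 0.0]  rows 1.45
[-0.086, 0.0, 0.88] [0.0, 0.541, 0.0]  rows 1.45
[-0.229, 0.0, 0.872] [0.0, 0.541, 0.0]  rows 1.45
[-0.381, 0.0, 0.847] [0.0, 0.541, 0.0]  rows 1.49
[-0.593, 0.0, 0.715] [0.0, 0.541, 0.0]  rows 1.49
[-0.79, 0.0, 0.434] [-0.0, 0.541, -0.0]  rows 1.45
[-0.877, 0.0, 0.197] [-0.0, 0.541, -0.0]  rows 1.45
```

Call:
{"fn": "send_rows", "kwargs": {"targets": [0, -0.1, 0, 0, 0, 0, 0, -0.3, 0, 0, 0, 0, 0, -0.5, 0, 0, 0, 0, 0, -0.65, 0, 0, 0, 0, 0, -0.8, 0, 0, 0, 0]}}

```text
clock: 15.78
tcp_pos: [0.516, -0.3044, 0.1215]
tool_rot: [-1.57, -0.049, 0.044]
contact_force: [0.4, -1.1, -4.6]
gripper_width: 0.131
```

Call:
{"fn": "send_rows", "kwargs": {"targets": [0, -0.2, 0, 0, 0, 0, 0, -0.4, 0, 0, 0, 0, 0, -0.55, 0, 0, 0, 0, 0, -0.65, 0, 0, 0, 0, 0, -0.7, 0, 0, 0, 0]}}

```text
clock: 16.4
tcp_pos: [0.5159, -0.3044, 0.1907]
tool_rot: [-1.57, -0.048, 0.045]
contact_force: [-0.6, -0.8, -3.8]
gripper_width: 0.131
```

Run:
```python
from tr import *
st();print(tool()[2]['joint_positions'])
f=grab('wrist','w12'); f=grab('scene','s12'); crop(f,120,100,300,260,4,'s12c')
```

```text
clock 16.4 p [ 0.51585262 -0.30437973  0.19072009] az 93.39114117570259 tilt [ 2.46310949e-03  1.84577823e-04 -9.99996950e-01] bed err -79.80460799146724 -554.1900402557201 F [-0.5918349  -0.78901946 -3.81624554] w 11.535745315679744
[ 1.01988347  0.63910118 -0.80111176  1.68844078  0.51951514  1.03730472
  1.67616764]
```

View pics/w12.png

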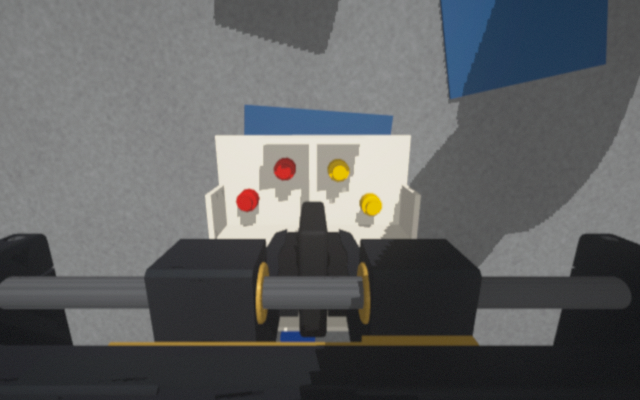

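View pics/s12c.png

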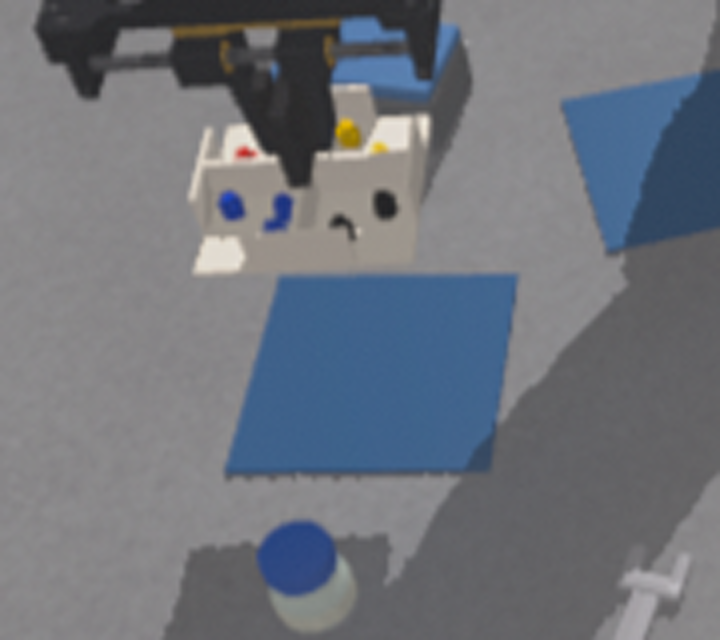

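Call:
{"fn": "send_rows", "kwargs": {"targets": [0.01, 0, 0.1, 0, 0.05, 0, 0.02, 0, 0.28, 0, 0.17, 0, 0.04, 0, 0.48, 0, 0.29, 0, 0.06, 0, 0.68, 0, 0.41, 0, 0.08, 0, 0.88, 0, 0.54, 0]}}

```text
clock: 17.12
tcp_pos: [0.5182, -0.2152, 0.1896]
tool_rot: [-1.563, 0.166, -0.168]
contact_force: [-0.8, 0.5, -3.9]
gripper_width: 0.132
```

Call:
{"fn": "send_rows", "kwargs": {"targets": [-0.02, 0, 0.18, 0, 0.11, 0, -0.03, 0, 0.35, 0, 0.22, 0, -0.05, 0, 0.53, 0, 0.32, 0, -0.07, 0, 0.7, 0, 0.43, 0, -0.09, 0, 0.88, 0, 0.54, 0]}}

```text
clock: 17.75
tcp_pos: [0.5278, -0.1275, 0.1897]
tool_rot: [-1.537, 0.377, -0.379]
contact_force: [0.0, -0.3, -2.9]
gripper_width: 0.134
```

Call:
{"fn": "send_rows", "kwargs": {"targets": [-0.05, 0, 0.17, 0, 0.11, 0, -0.09, 0, 0.35, 0, 0.22, 0, -0.14, 0, 0.52, 0, 0.32, 0, -0.18, 0, 0.7, 0, 0.43, 0, -0.23, 0, 0.87, 0, 0.54, 0]}}

```text
clock: 18.38
tcp_pos: [0.5478, -0.0396, 0.1898]
tool_rot: [-1.489, 0.587, -0.589]
contact_force: [-0.2, 0.1, -3.6]
gripper_width: 0.132
```

Run:
```python
from tr import *
al=-15
st();print(tool()[2]['joint_positions'])
p0,_=tip(al,0,spt(al,.02,.15))
ys=np.linspace(-.304,p0[1],8)[1:]; xs=[.52,.53,.55,.58,.61,.63,p0[0]]; az=np.linspace(93.4,al,8)[1:]
seq([([x,y,.19],pose(a)) for x,y,a in list(zip(xs,ys,az))[3:]])
```

```text
clock 18.375 p [ 0.54778233 -0.03958919  0.18976461] az 46.89844914441159 tilt [ 1.20647250e-03  5.87457779e-04 -9.99999100e-01] bed err -9.974407618581143 -296.7904561663653 F [-0.18733027  0.10687149 -3.55356261] w 11.607715222757017
[ 0.4997152   0.51423606 -0.66888644  1.82320048  0.38760334  0.93705854
  0.47867633]
[-0.36, -0.001, 0.856] [-0.003, 0.539, 0.001]  rows 1.49
[-0.593, 0.0, 0.715] [0.0, 0.541, 0.0]  rows 1.49
[-0.79, 0.0, 0.434] [-0.0, 0.541, -0.0]  rows 1.45
[-0.877, 0.0, 0.197] [-0.0, 0.541, -0.0]  rows 1.45
```

Call:
{"fn": "send_rows", "kwargs": {"targets": [-0.07, 0, 0.17, 0, 0.11, 0, -0.14, 0, 0.34, 0, 0.22, 0, -0.22, 0, 0.51, 0, 0.32, 0, -0.29, 0, 0.68, 0, 0.43, 0, -0.36, 0, 0.85, 0, 0.54, 0]}}

```text
clock: 19.0
tcp_pos: [0.5794, 0.047, 0.1897]
tool_rot: [-1.419, 0.796, -0.797]
contact_force: [-0.5, -1.0, -3.0]
gripper_width: 0.131
```

Call:
{"fn": "send_rows", "kwargs": {"targets": [-0.12, 0, 0.14, 0, 0.11, 0, -0.24, 0, 0.29, 0, 0.22, 0, -0.36, 0, 0.43, 0, 0.32, 0, -0.48, 0, 0.57, 0, 0.43, 0, -0.59, 0, 0.71, 0, 0.54, 0]}}

```text
clock: 19.62
tcp_pos: [0.609, 0.1345, 0.1897]
tool_rot: [-1.328, 1.001, -1.002]
contact_force: [0.1, -0.1, -3.8]
gripper_width: 0.13
```

Call:
{"fn": "send_rows", "kwargs": {"targets": [-0.16, 0, 0.09, 0, 0.11, 0, -0.32, 0, 0.17, 0, 0.22, 0, -0.47, 0, 0.26, 0, 0.32, 0, -0.63, 0, 0.35, 0, 0.43, 0, -0.79, 0, 0.43, 0, 0.54, 0]}}

```text
clock: 20.25
tcp_pos: [0.6285, 0.2221, 0.1896]
tool_rot: [-1.213, 1.202, -1.203]
contact_force: [-0.3, -0.2, -3.9]
gripper_width: 0.131
```

Call:
{"fn": "send_rows", "kwargs": {"targets": [-0.22, 0, 0.05, 0, 0.13, 0, -0.43, 0, 0.1, 0, 0.27, 0, -0.63, 0, 0.14, 0, 0.39, 0, -0.78, 0, 0.18, 0, 0.48, 0, -0.88, 0, 0.2, 0, 0.54, 0]}}

```text
clock: 20.88
tcp_pos: [0.6474, 0.3106, 0.1896]
tool_rot: [-1.074, 1.398, -1.399]
contact_force: [-0.2, 0.5, -3.7]
gripper_width: 0.132
```

Run:
```python
from tr import *
al=-15
st();print(tool()[2]['joint_positions'])
f=grab('scene','s13'); crop(f,360,90,560,250,4,'s13c')
seq([tip(al,0,spt(al,.02,.14)),tip(al,12,spt(al,.02,.13)),tip(al,35,spt(al,.02,.115)),tip(al,48,spt(al,.02,.11))])
```

```text
clock 20.875 p [0.64738067 0.31064482 0.18962311] az -14.904420128017707 tilt [ 6.46930835e-04 -1.14650213e-04 -9.99999784e-01] bed err 139.1519405758356 35.384099881281756 F [-0.16851442  0.54757462 -3.65976716] w 11.642999916827852
[-0.27309684  0.73688718 -0.39581629  1.35417655  0.29431057  1.10767465
 -0.96780652]
[0.005, 0.155, 0.019] [-0.001, 0.003, -0.003]  rows 0.25
[0.063, -0.063, -0.063] [0.296, -0.0, 0.296]  rows 1.12
[0.163, -0.146, -0.163] [0.568, 0.0, 0.568]  rows 2.15
[0.09, -0.135, -0.09] [0.321, -0.0, 0.321]  rows 1.21
```

View pics/s13c.png

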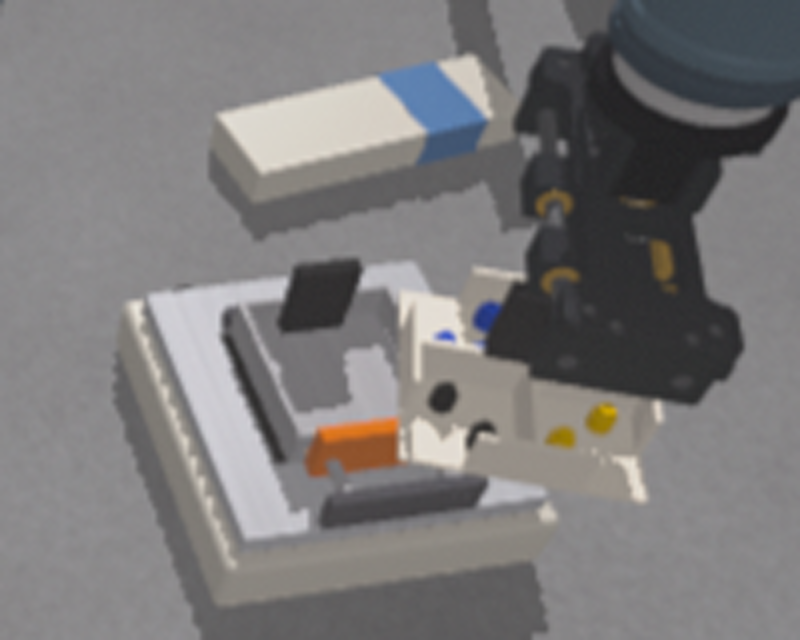

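Run:
```python
from tr import *
al=-15
print('12'); seq([tip(al,12,spt(al,.02,.132)),tip(al,30,spt(al,.02,.12)),tip(al,45,spt(al,.02,.11))])
```

```text
12
[0.068, 0.072, -0.045] [0.295, 0.003, 0.293]  rows 1.11
[0.121, -0.119, -0.121] [0.444, 0.0, 0.444]  rows 1.68
[0.118, -0.114, -0.118] [0.37, 0.0, 0.37]  rows 1.4
```

Call:
{"fn": "send_rows", "kwargs": {"targets": [0.02, 0.02, -0.01, 0.1, 0, 0.1, 0.05, 0.05, -0.03, 0.2, 0, 0.2, 0.07, 0.07, -0.045, 0.29, 0, 0.29, 0.07, 0.07, -0.045, 0.29, 0, 0.29]}}

```text
clock: 21.42
tcp_pos: [0.6407, 0.3024, 0.183]
tool_rot: [-0.864, 1.325, -1.373]
contact_force: [-0.8, -1.1, -2.9]
gripper_width: 0.13
```

Run:
```python
from tr import *
al=-15
st();print(tool()[2]['joint_positions'])
f=grab('scene','s14'); crop(f,360,90,560,250,4,'s14c')
seq([tip(al,30,spt(al,.02,.12)),tip(al,46,spt(al,.02,.11))])
p,r,_=tool(); G=p-.0187*r.as_matrix()[:,1]; print('spout',G+r.apply([0,.053,0])+r.apply([-.058,0,-.058]), G+r.apply([0,.053,0])+r.apply([.058,0,-.058]))
```

```text
clock 21.425 p [0.64069317 0.30243058 0.1830275 ] az -15.501519105763707 tilt [ 0.17628755  0.10005593 -0.97924027] bed err 131.3485257358607 28.22178239962344 F [-0.84384205 -1.08284433 -2.87006568] w 11.449433454676242
[-0.22854371  0.62516533 -0.40043929  1.5936897   0.33588449  0.78030686
 -1.01405191]
[0.089, -0.106, -0.135] [0.449, 0.004, 0.452]  rows 1.71
[0.125, -0.126, -0.125] [0.395, -0.0, 0.395]  rows 1.5
spout [0.60645664 0.37761357 0.14982278] [0.57810493 0.26635959 0.13324772]
```

View pics/s14c.png

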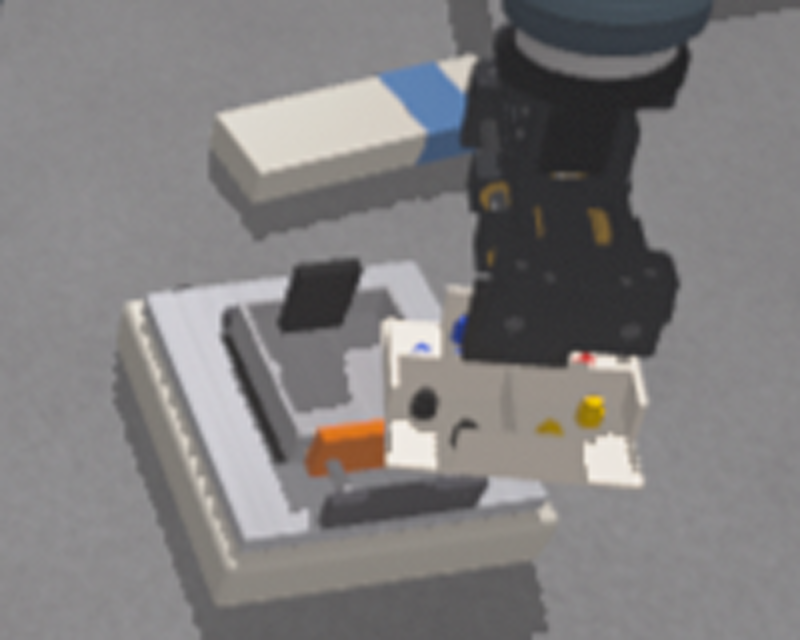

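Call:
{"fn": "send_rows", "kwargs": {"targets": [0.02, -0.03, -0.04, 0.13, 0, 0.13, 0.05, -0.06, -0.07, 0.26, 0, 0.26, 0.07, -0.09, -0.11, 0.38, 0, 0.38, 0.09, -0.11, -0.135, 0.45, 0, 0.45]}}

```text
clock: 21.98
tcp_pos: [0.6247, 0.2977, 0.1911]
tool_rot: [-0.543, 1.2, -1.312]
contact_force: [-0.0, 0.5, -3.6]
gripper_width: 0.132
```

Run:
```python
from tr import *
al=-15
st();print(tool()[2]['joint_positions'])
f=grab('scene','s15'); crop(f,360,90,560,250,4,'s15c')
seq([tip(al,46,spt(al,.02,.11))])
p,r,_=tool(); G=p-.0187*r.as_matrix()[:,1]; print('spout', G+r.apply([0,.053,0])+r.apply([.058,0,-.058]))
```

```text
clock 21.975 p [0.62468278 0.29774615 0.19106309] az -19.02140601244358 tilt [ 0.43451935  0.25055117 -0.865111  ] bed err 114.82981362024013 25.898438895235827 F [-2.93762438e-03  4.59521093e-01 -3.62895589e+00] w 11.641030187170768
[-0.27910069  0.47382087 -0.28670472  1.92213492  0.47514367  0.26067823
 -1.18981237]
[0.123, -0.124, -0.115] [0.393, 0.005, 0.393]  rows 1.49
spout [0.57713834 0.27020176 0.11968217]
```

View pics/s15c.png

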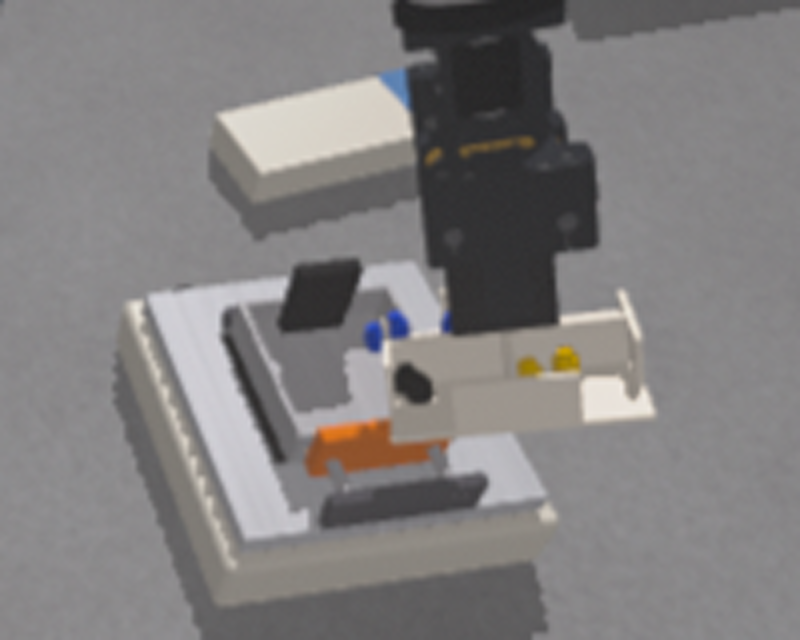

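Call:
{"fn": "send_rows", "kwargs": {"targets": [0, 0, 0, 0, 0, 0, 0, 0, 0, 0, 0, 0, 0, 0, 0, 0, 0, 0, 0, 0, 0, 0, 0, 0]}}

```text
clock: 22.52
tcp_pos: [0.6251, 0.2981, 0.1912]
tool_rot: [-0.543, 1.2, -1.312]
contact_force: [-0.6, -0.3, -2.1]
gripper_width: 0.131
```

Run:
```python
from tr import *
st();print(tool()[2]['joint_positions'])
f=grab('scene','s16'); crop(f,360,90,560,250,4,'s16c')
f=grab('top','t16'); crop(f,100,130,300,280,4,'t16c')
f=grab('wrist','w16')
```

```text
clock 22.525 p [0.62514726 0.29811221 0.19122793] az -19.027563292301046 tilt [ 0.43419522  0.25089083 -0.8651753 ] bed err 115.34226984473808 26.193587422289944 F [-0.58553634 -0.25150014 -2.142387  ] w 11.564421842870399
[-0.27803321  0.47460859 -0.28810446  1.92038561  0.47407966  0.2619244
 -1.18860237]
```

View pics/s16c.png

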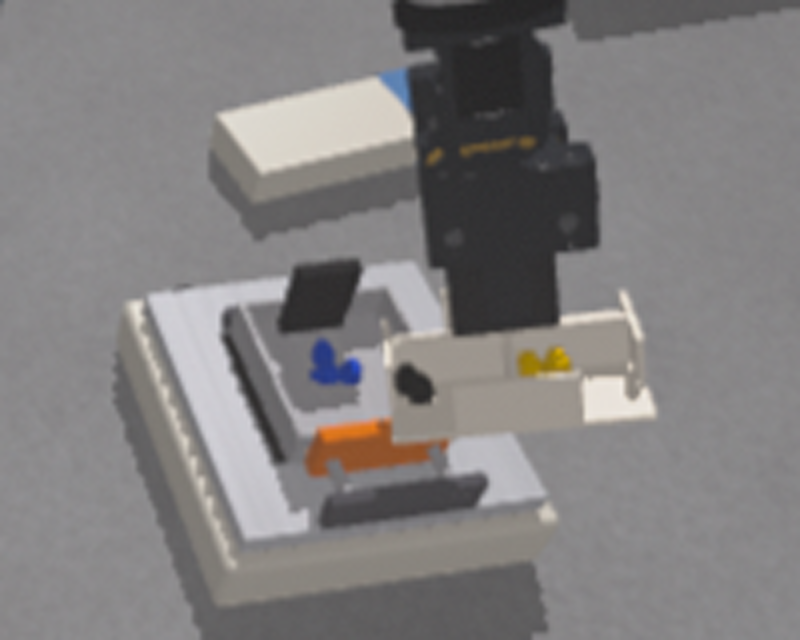

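View pics/w16.png

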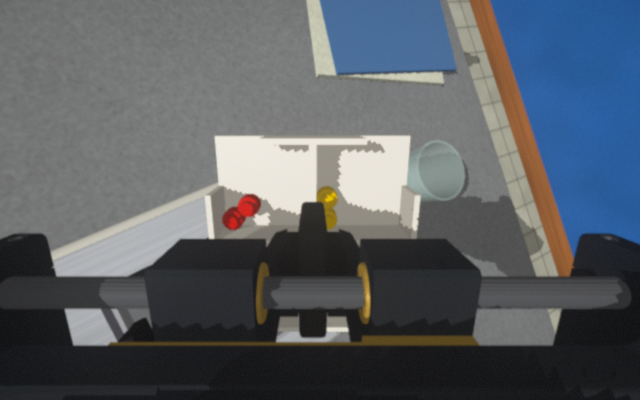

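View pics/t16c.png

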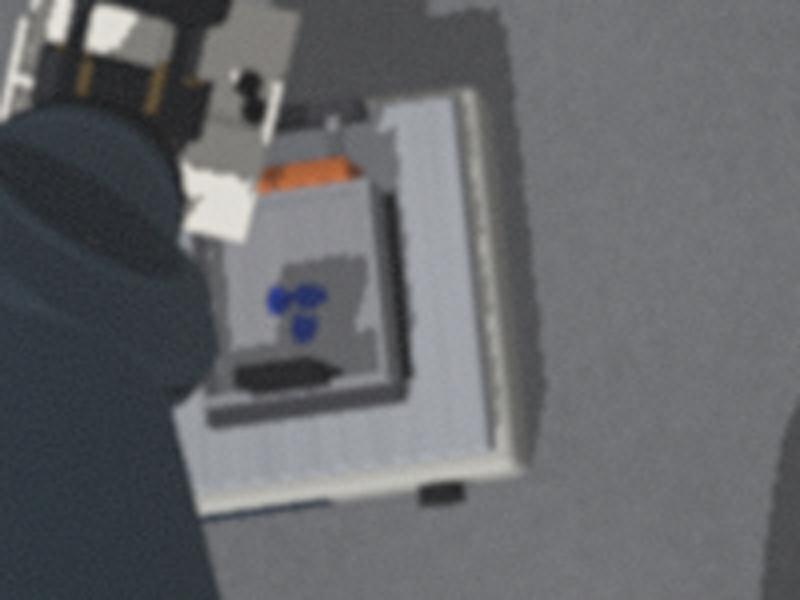

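Run:
```python
from tr import *
al=-15
p0,r0=tip(al,0,spt(al,.02,.15)); P0=np.array([.648,.311,.19])
ys=np.linspace(-.304,P0[1],8); xs=[.52,.52,.53,.55,.58,.61,.63,.648]; az=np.linspace(89.5,al,8)
w=list(zip(xs,ys,az))[::-1]
seq([tip(al,14,spt(al,.02,.135)),(P0,pose(al))]+[([x,y,.19],pose(a)) for x,y,a in w[1:]])
```

```text
[-0.087, 0.11, 0.095] [-0.397, 0.004, -0.397]  rows 1.5
[-0.073, 0.006, 0.069] [-0.346, -0.0, -0.346]  rows 1.31
[0.895, 0.0, 0.054] [0.0, -0.521, 0.0]  rows 1.43
[0.879, 0.0, -0.199] [-0.0, -0.521, -0.0]  rows 1.44
[0.772, 0.0, -0.515] [0.0, -0.521, 0.0]  rows 1.49
[0.613, 0.0, -0.697] [0.0, -0.521, 0.0]  rows 1.49
[0.484, 0.0, -0.76] [0.0, -0.521, 0.0]  rows 1.44
[0.358, 0.0, -0.809] [0.0, -0.521, 0.0]  rows 1.41
[0.234, 0.0, -0.847] [0.0, -0.521, 0.0]  rows 1.41
```

Call:
{"fn": "send_rows", "kwargs": {"targets": [-0.03, 0.03, 0.03, -0.1, 0, -0.1, -0.05, 0.06, 0.05, -0.2, 0, -0.2, -0.07, 0.09, 0.08, -0.3, 0, -0.3, -0.09, 0.11, 0.1, -0.4, 0, -0.4]}}

```text
clock: 23.18
tcp_pos: [0.6404, 0.3058, 0.1885]
tool_rot: [-0.827, 1.312, -1.366]
contact_force: [-0.5, -0.5, -3.1]
gripper_width: 0.135
```

Run:
```python
from tr import *
st(); seq([([.648,.311,.19],pose(-15))])
```

```text
clock 23.175 p [0.64040619 0.30584714 0.18854381] az -15.74901785815133 tilt [ 0.20656325  0.11897433 -0.97117286] bed err 131.55790499764905 31.6439106333333 F [-0.51469526 -0.51289958 -3.05181918] w 11.895529232846046
[-0.07, 0.008, 0.061] [-0.341, 0.003, -0.34]  rows 1.29
```

Call:
{"fn": "send_rows", "kwargs": {"targets": [-0.02, 0, 0.02, -0.1, 0, -0.1, -0.04, 0, 0.04, -0.2, 0, -0.2, -0.06, 0, 0.05, -0.28, 0, -0.28, -0.07, 0.01, 0.06, -0.34, 0, -0.34, -0.07, 0.01, 0.06, -0.34, 0, -0.34]}}

```text
clock: 23.8
tcp_pos: [0.6482, 0.3117, 0.1892]
tool_rot: [-1.072, 1.397, -1.398]
contact_force: [0.3, 0.3, -3.1]
gripper_width: 0.128
```

Run:
```python
from tr import *
st(); al=-15
ys=np.linspace(-.304,.311,8); xs=[.52,.52,.53,.55,.58,.61,.63,.648]; az=np.linspace(89.5,al,8)
w=list(zip(xs,ys,az))[::-1]
seq([([x,y,.19],pose(a)) for x,y,a in w[1:]])
f=grab('wrist','w17')
```

```text
clock 23.8 p [0.64818815 0.31169616 0.18919201] az -14.900613473530614 tilt [ 0.00284731  0.00110599 -0.99999533] bed err 140.10275887588259 36.30779947451025 F [ 0.29751518  0.26277522 -3.06417309] w 11.283870939952974
[0.903, -0.01, 0.052] [-0.005, -0.518, -0.003]  rows 1.45
[0.879, 0.0, -0.199] [-0.0, -0.521, -0.0]  rows 1.44
[0.772, 0.0, -0.515] [0.0, -0.521, 0.0]  rows 1.49
[0.613, 0.0, -0.697] [0.0, -0.521, 0.0]  rows 1.49
[0.484, 0.0, -0.76] [0.0, -0.521, 0.0]  rows 1.44
[0.358, 0.0, -0.809] [0.0, -0.521, 0.0]  rows 1.41
[0.234, 0.0, -0.847] [0.0, -0.521, 0.0]  rows 1.41
```

View pics/w17.png

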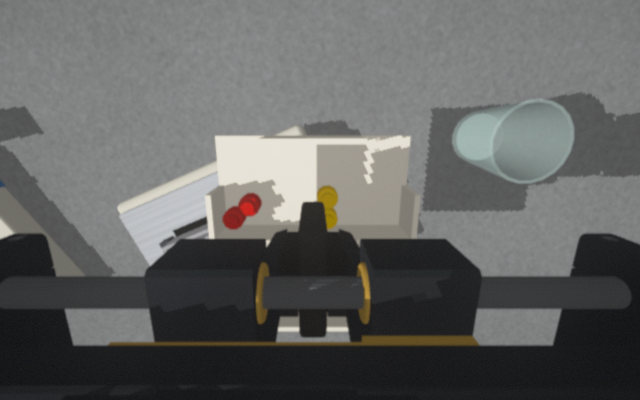

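Call:
{"fn": "send_rows", "kwargs": {"targets": [0.1, 0, 0, 0, -0.05, 0, 0.28, 0, 0.01, 0, -0.16, 0, 0.48, 0, 0.03, 0, -0.28, 0, 0.69, 0, 0.04, 0, -0.4, 0, 0.9, 0, 0.05, 0, -0.52, 0]}}

```text
clock: 24.48
tcp_pos: [0.6289, 0.221, 0.1899]
tool_rot: [-1.208, 1.205, -1.209]
contact_force: [0.5, 0.8, -3.0]
gripper_width: 0.133
```

Call:
{"fn": "send_rows", "kwargs": {"targets": [0.18, 0, -0.04, 0, -0.1, 0, 0.35, 0, -0.08, 0, -0.21, 0, 0.53, 0, -0.12, 0, -0.31, 0, 0.7, 0, -0.16, 0, -0.42, 0, 0.88, 0, -0.2, 0, -0.52, 0]}}

```text
clock: 25.1
tcp_pos: [0.6088, 0.1333, 0.1899]
tool_rot: [-1.32, 1.011, -1.016]
contact_force: [0.2, -0.8, -4.1]
gripper_width: 0.134
```

Call:
{"fn": "send_rows", "kwargs": {"targets": [0.15, 0, -0.1, 0, -0.1, 0, 0.31, 0, -0.2, 0, -0.21, 0, 0.46, 0, -0.31, 0, -0.31, 0, 0.62, 0, -0.41, 0, -0.42, 0, 0.77, 0, -0.51, 0, -0.52, 0]}}

```text
clock: 25.72
tcp_pos: [0.579, 0.0456, 0.1897]
tool_rot: [-1.411, 0.814, -0.819]
contact_force: [0.3, 0.5, -3.4]
gripper_width: 0.127
```

Call:
{"fn": "send_rows", "kwargs": {"targets": [0.12, 0, -0.14, 0, -0.1, 0, 0.24, 0, -0.28, 0, -0.21, 0, 0.37, 0, -0.42, 0, -0.31, 0, 0.49, 0, -0.56, 0, -0.42, 0, 0.61, 0, -0.7, 0, -0.52, 0]}}

```text
clock: 26.35
tcp_pos: [0.5484, -0.0419, 0.1896]
tool_rot: [-1.481, 0.614, -0.619]
contact_force: [0.6, -0.2, -2.4]
gripper_width: 0.128
```

Run:
```python
from tr import *
st(); al=-15
ys=np.linspace(-.304,.311,8); xs=[.52,.52,.53,.55,.58,.61,.63,.648]; az=np.linspace(89.5,al,8)
w=list(zip(xs,ys,az))[::-1]
seq([([x,y,.19],pose(a)) for x,y,a in w[5:]])
```

```text
clock 26.35 p [ 0.54841057 -0.04186685  0.18961186] az 44.806581150284224 tilt [ 3.03034839e-03 -9.26585304e-04 -9.99994979e-01] bed err -9.681657556699918 -299.134916355958 F [ 0.57645501 -0.16281113 -2.42798961] w 11.265770591720864
[0.483, -0.004, -0.74] [-0.002, -0.518, 0.006]  rows 1.41
[0.358, 0.0, -0.809] [0.0, -0.521, 0.0]  rows 1.41
[0.234, 0.0, -0.847] [0.0, -0.521, 0.0]  rows 1.41
```

Call:
{"fn": "send_rows", "kwargs": {"targets": [0.1, 0, -0.15, 0, -0.1, 0, 0.19, 0, -0.3, 0, -0.21, 0, 0.29, 0, -0.44, 0, -0.31, 0, 0.39, 0, -0.59, 0, -0.42, 0, 0.48, 0, -0.74, 0, -0.52, 0]}}

```text
clock: 26.98
tcp_pos: [0.5296, -0.1279, 0.1896]
tool_rot: [-1.531, 0.412, -0.417]
contact_force: [-0.4, -0.5, -3.4]
gripper_width: 0.132
```

Call:
{"fn": "send_rows", "kwargs": {"targets": [0.07, 0, -0.16, 0, -0.1, 0, 0.14, 0, -0.32, 0, -0.21, 0, 0.22, 0, -0.49, 0, -0.31, 0, 0.29, 0, -0.65, 0, -0.42, 0, 0.36, 0, -0.81, 0, -0.52, 0]}}

```text
clock: 27.6
tcp_pos: [0.5195, -0.2159, 0.1895]
tool_rot: [-1.561, 0.209, -0.213]
contact_force: [-0.1, -0.4, -3.5]
gripper_width: 0.131
```

Call:
{"fn": "send_rows", "kwargs": {"targets": [0.06, 0, -0.21, 0, -0.12, 0, 0.11, 0, -0.41, 0, -0.24, 0, 0.17, 0, -0.6, 0, -0.36, 0, 0.21, 0, -0.75, 0, -0.46, 0, 0.23, 0, -0.85, 0, -0.52, 0]}}

```text
clock: 28.22
tcp_pos: [0.5187, -0.3043, 0.1893]
tool_rot: [-1.572, 0.006, -0.01]
contact_force: [0.5, 0.9, -3.0]
gripper_width: 0.129
```

Run:
```python
from tr import *
st()
f=grab('wrist','w18')
f=grab('scene','s18')
seq([([.5198,-.3042,.11],pose(89.4)),([.5198,-.3042,.0405],pose(89.4))])
```

```text
clock 28.225 p [ 0.51872149 -0.3043153   0.18932336] az 89.41537844081898 tilt [ 0.00222161 -0.00135128 -0.99999662] bed err -76.95655870103647 -554.5405522238273 F [ 0.52314213  0.85584222 -2.98579691] w 11.313044951229308
[0.011, 0.792, 0.007] [0.003, -0.004, 0.004]  rows 1.27
[0.0, 0.695, 0.0] [0.0, 0.0, 0.0]  rows 1.11
```

View pics/w18.png

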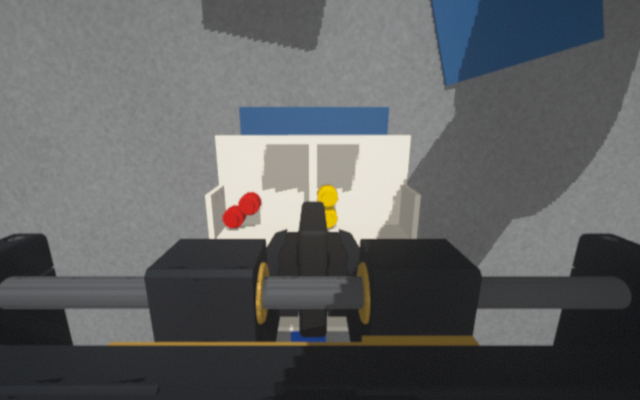

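View pics/s18.png

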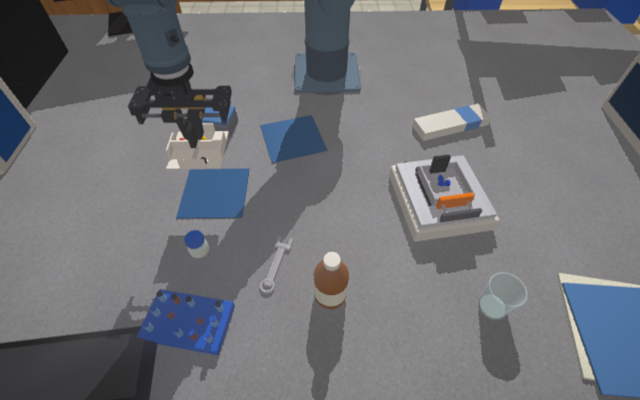

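Call:
{"fn": "send_rows", "kwargs": {"targets": [0, 0.12, 0, 0, 0, 0, 0, 0.3, 0, 0, 0, 0, 0.01, 0.5, 0, 0, 0, 0, 0.01, 0.66, 0, 0, 0, 0, 0.01, 0.79, 0.01, 0, 0, 0]}}

```text
clock: 28.95
tcp_pos: [0.5209, -0.3013, 0.1086]
tool_rot: [-1.57, 0.007, -0.009]
contact_force: [-0.7, 0.0, -2.6]
gripper_width: 0.131
```

Call:
{"fn": "send_rows", "kwargs": {"targets": [0, 0.15, 0, 0, 0, 0, 0, 0.3, 0, 0, 0, 0, 0, 0.43, 0, 0, 0, 0, 0, 0.54, 0, 0, 0, 0, 0, 0.62, 0, 0, 0, 0]}}

```text
clock: 29.58
tcp_pos: [0.5213, -0.3016, 0.0475]
tool_rot: [-1.57, 0.007, -0.01]
contact_force: [0.2, 0.9, -3.4]
gripper_width: 0.135
```

Run:
```python
from tr import *
st()
seq([([.5198,-.3042,.0405],pose(89.4))])
```

```text
clock 29.575 p [ 0.52131706 -0.3015834   0.04750902] az 89.37738550094129 tilt [ 2.17975010e-03  4.15849353e-04 -9.99997538e-01] bed err -73.99376261628568 -552.2121406693691 F [ 0.17033031  0.87809739 -3.41527152] w 11.921091522202142
[-0.015, 0.07, -0.026] [-0.001, -0.001, 0.004]  rows 0.12
```

Call:
{"fn": "send_rows", "kwargs": {"targets": [-0.015, 0.02, -0.025, 0, 0, 0, -0.015, 0.045, -0.025, 0, 0, 0, -0.015, 0.065, -0.025, 0, 0, 0, -0.015, 0.065, -0.025, 0, 0, 0]}}

```text
clock: 30.08
tcp_pos: [0.5199, -0.304, 0.0418]
tool_rot: [-1.57, 0.006, -0.01]
contact_force: [-0.3, -0.4, -4.5]
gripper_width: 0.133
```

Run:
```python
from tr import *
st()
seq([([.5198,-.3042,.0405],pose(89.4))])
```

```text
clock 30.075 p [ 0.51990017 -0.30401403  0.04175104] az 89.38802079293038 tilt [ 2.41236229e-03  2.89393645e-04 -9.99997048e-01] bed err -75.74675156679399 -554.4126515371952 F [-0.33786843 -0.3666232  -4.46427838] w 11.684956476547638
[-0.001, 0.013, -0.002] [-0.001, -0.0, 0.005]  rows 0.02
```

Call:
{"fn": "send_rows", "kwargs": {"targets": [0, 0.01, 0, 0, 0, 0, 0, 0.015, 0, 0, 0, 0, 0, 0.015, 0, 0, 0, 0]}}

```text
clock: 30.45
tcp_pos: [0.5199, -0.304, 0.0405]
tool_rot: [-1.571, 0.007, -0.01]
contact_force: [-2.5, 0.4, 1.2]
gripper_width: 0.128
```

Call:
{"fn": "send_rows", "kwargs": {"targets": [0, 0, 0, 0, 0, 0, 0, 0, 0, 0, 0, 0, 0, 0, 0, 0, 0, 0, 0, 0, 0, 0, 0, 0], "grip": 0.4}}

```text
clock: 30.95
tcp_pos: [0.5199, -0.304, 0.0402]
tool_rot: [-1.57, 0.006, -0.01]
contact_force: [0.3, 0.3, -0.3]
gripper_width: 0.559
```

Call:
{"fn": "send_rows", "kwargs": {"targets": [0, -0.3, 0, 0, 0, 0, 0, -0.6, 0, 0, 0, 0, 0, -0.95, 0, 0, 0, 0, 0, -0.95, 0, 0, 0, 0]}}

```text
clock: 31.45
tcp_pos: [0.5214, -0.3046, 0.1378]
tool_rot: [-1.573, 0.003, -0.014]
contact_force: [-0.4, 0.6, -1.1]
gripper_width: 0.6
```

Call:
{"fn": "send_rows", "kwargs": {"targets": [0.6, -0.8, 0, 0, 0, 0, 0.8, -0.8, 0, 0, 0, 0, 0.8, -0.8, 0, 0, 0, 0]}}

```text
clock: 31.82
tcp_pos: [0.603, -0.3037, 0.2169]
tool_rot: [-1.57, 0.001, -0.013]
contact_force: [-0.7, -0.0, -1.0]
gripper_width: 0.602
```

Run:
```python
from tr import *
st()
f=grab('wrist','w20'); f=grab('wrist');crop(f,200,0,440,240,2.5,'w20c')
import pickle; pickle.dump(f,open('w20.pkl','wb'))
f=grab('scene','s20'); crop(f,370,130,520,250,5,'s20c')
f=grab('top','t20'); crop(f,110,130,310,280,4,'t20c')
```

```text
clock 31.825 p [ 0.60298538 -0.30371329  0.21692395] az 89.48537469165018 tilt [ 7.32133615e-03  4.04414714e-04 -9.99973117e-01] bed err 6.50949342579861 -566.1125688131303 F [-0.71816951 -0.04804584 -1.01104455] w 52.93463050711304
```

View pics/w20c.png

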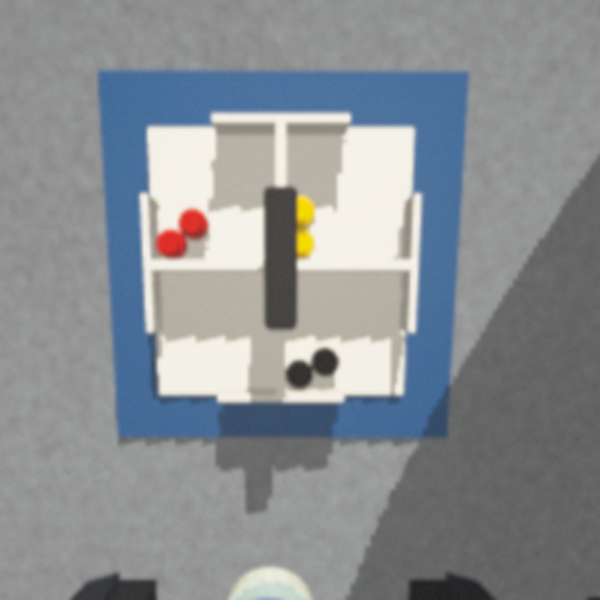

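View pics/s20c.png

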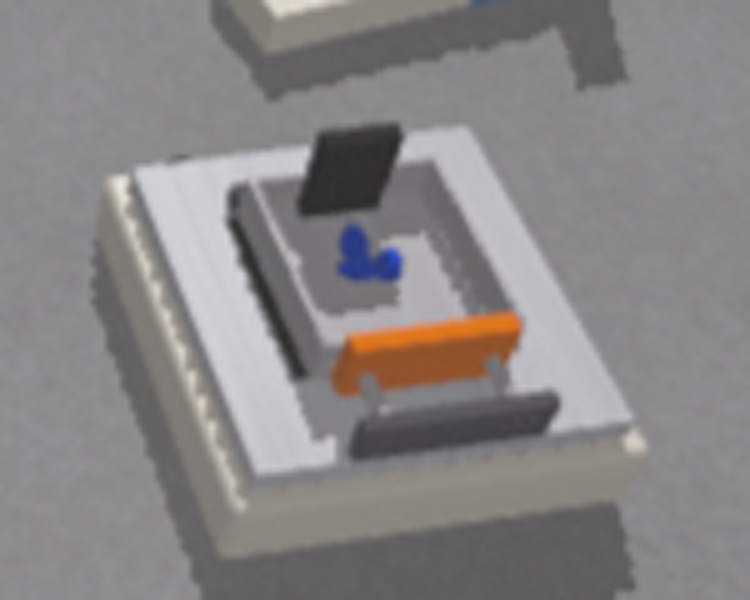

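View pics/t20c.png

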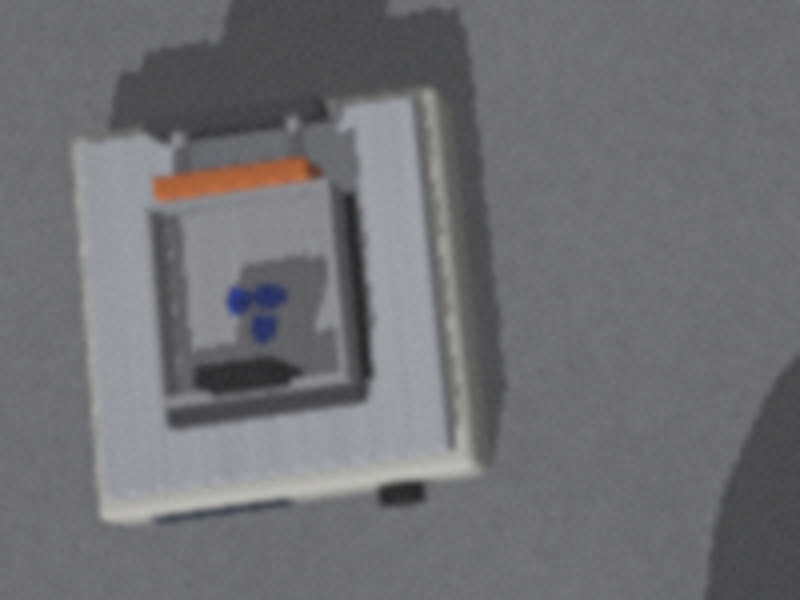

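View pics/s20.png

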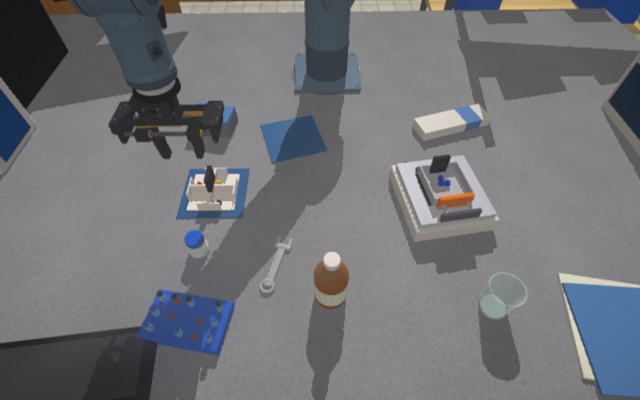

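```bash
sed -i 's/w11.pkl/w20.pkl/; /^quad/d' m4.py
cat >> m4.py <<'E'
quad('mat',[(98,70),(469,71),(447,439),(118,439)],.003)
quad('fin',[(264,187),(297,187),(297,328),(265,328)],.077)
quad('floor',[(147,126),(415,126),(405,397),(157,397)],.006)
E
python3 m4.py; python3 -c "
from plant import close_job; print(close_job())"
```

```text
mat mid [ 0.52   -0.3037  0.003 ] left side dir (np.float64(-0.7), np.float64(161.2)) right (np.float64(-0.61), np.float64(160.9)) top (np.float64(89.38), np.float64(159.8)) bot (np.float64(89.48), np.float64(160.1))
fin mid [ 0.5204 -0.3047  0.077 ] left side dir (np.float64(-0.43), np.float64(48.8)) right (np.float64(-0.21), np.float64(48.8)) top (np.float64(89.51), np.float64(11.7)) bot (np.float64(89.49), np.float64(11.9))
floor mid [ 0.5208 -0.3046  0.006 ] left side dir (np.float64(-0.88), np.float64(117.7)) right (np.float64(-0.18), np.float64(117.8)) top (np.float64(89.51), np.float64(116.5)) bot (np.float64(89.48), np.float64(117.9))
the job is handed in; nothing more can be done
None
```

I did the job in the order asked and handed it in at about 32 s on the robot's clock. No verdict was reported.

- **Dish:** I pressed the jaw back with the dish and lowered it in behind the bar with the lug on the bar's side. The wrist view after release put its centre within about 1 mm of the clamping centre and its yaw within about 0.5° of the bed. In the final pictures it is still seated against the jaw.
- **Pour:** I planned a 45° tip but stopped at about 30°, because a wrist joint was close to its limit there. That was enough: pictures taken then and at the end show all three blue fittings in the dish. The two red, two yellow and two black fittings are each in their own compartments.
- **Tray:** It is back on the right-hand blue mat, level, within about 1 mm of its middle and square to it within about 0.5°. The gripper is open and clear of it.
- **Bystanders:** The bottle, jar and wrench look to be where they were in the final scene picture. I compared them by eye and did not measure them.

No check failed. I measured the jaw at about 9.5 mm of travel against the 12 mm it should read when clamped. I took that as picture error, since the dish itself measured as seated.

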